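# Put a light-sensitive dropper bottle in the dark box and walk its sticky lid shut

## Task

Stand the amber dropper bottle with the green cap upright in the open well of the white dark box, next to the bottle already in it, setting it down rather than dropping it. Then slide the lid fully home over the well: its track is sticky and the lid racks and jams if one end gets ahead, so push the two black knobs in turn, a little at a time and gently, never forcing it, until the lid is home and you feel it press firmly on its rubber buffers. Leave the lid square, both bottles standing, and everything else where it is.

Things in the scene. Friction and masses are not known exactly. Their poses are not given: they have to be found in the camera images.
- dark_box: White fixed box, 180 (x) x 250 (y) x 90 mm high; origin at the centre of its underside, on the worktop. Its x is the way the lid closes, away from the robot; y is left seen along x. Along both sides (|y| 107 to 125 mm) channels with a lip, top z 90 mm, hold the lid down; ledge at z 74 mm; they leave the lid 2.5 mm of side play at each end.
- well (a point): Centre of the floor of the box's open well, at (41, 0, 4) mm in the box frame, axes as the box's. The well reaches 43 mm either way along x and 104 mm either way along y from here; the lid's underside will run 70 mm above it.
- hood (a point): Centre of the top face of a thin fixed black hood on the near half of the box, at (-41, 0, 91) mm in the box frame; 92 (x) x 140 (y) mm. It covers the middle of the parked lid, so that the lid can be pushed only at its two ends.
- lid: Loose aluminium plate 80 (x) x 232 (y) x 6 mm, 0.35 kg, origin at the centre of its underside, axes as the box's. Starts at about x -28 mm in the box; home is x +40 mm (far edge just on the buffers). A push of 2 to 8 N at one end moves that end ahead, the other stays; near 0.06 rad of skew it wedges and the force shoots up. Keep pushes well below 20 N.
- lid_knob_left (a point): Centre of the top of the left (+y of the box) black upright knob of the lid, 18 mm diameter, 34 mm tall above the lid plate, its top 114 mm above the worktop; it stands at (-22, +95) mm from the lid's origin. The knob stands 23 mm above the hood.
- lid_knob_right (a point): The same for the right knob, at (-22, -95) mm from the lid's origin.
- buffer_left: Small black sprung rubber buffer, 22 mm wide, on the inside of the far wall of the box at y +80 mm; origin at the middle of its near face, x +80 mm, z 77.5 mm in the box frame. It yields along the box's x, 2.5 N per mm, up to 5 mm, when the lid is pressed on it. A firm press is about 10 N at a knob, 2 to 3 mm of yield.
- buffer_right: The same buffer at y -80 mm.
- green_cap_bottle: Loose amber dropper bottle with a green cap, 25 mm diameter, 65 mm high, standing on the worktop in front of the box, on the robot's side; origin at the centre of its underside, z up. Its round body is best gripped 30 to 38 mm above its foot. It goes into the well.
- black_cap_bottle: Amber dropper bottle with a black cap, 28 mm diameter, 68 mm high, that already stands somewhere in the left (+y) half of the well; origin at the centre of its underside. Leave it standing.
- teal_cap_bottle: Bystander: white dropper bottle with a teal cap, 24 mm diameter, 62 mm high, on the worktop; origin at the centre of its underside.
- petri: Bystander: petri dish 62 mm diameter, 13 mm high; origin at the centre of its underside.
Not all that is in view belongs to the job. Leave any pink look-alike of the green_cap_bottle alone.

How it is judged:
On the way, in this order (a step that is already met when the one before it is completed fails the run):
1. the green-capped bottle stands upright in the well, let go (x of green_cap_bottle in the frame of dark_box between 0.005 and 0.08 m and y of green_cap_bottle in the frame of dark_box between -0.1 and 0.1 m and z of green_cap_bottle in the frame of dark_box below 0.009 m and angle between green_cap_bottle's own z axis and vertical below 0.15 rad and contact force between green_cap_bottle and the fingers below 0.05 N), for 0.2 s.
2. the lid is home and pressed on a buffer with more than 4.5 N (x of lid in the frame of dark_box above 0.0375 m and angle between the x axis of lid and the x axis of dark_box, either way round below 0.03 rad and (contact force between lid and buffer_left above 4.5 N or contact force between lid and buffer_right above 4.5 N)), for 0.05 s.
At the end, for the whole second after the job is handed in: The lid's origin is at most 2.5 mm short of home (x +40 mm in the box), square to the box within 0.025 rad and at rest, after it was pressed on a buffer with over 4.5 N; the green-capped bottle stands upright (within 0.15 rad) on the floor of the well, and so does the black-capped one (x of lid in the frame of dark_box above 0.0375 m and angle between the x axis of lid and the x axis of dark_box, either way round below 0.025 rad and z of lid in the frame of dark_box below 0.08 m and linear speed of each of lid, green_cap_bottle below 0.01 m/s and x of green_cap_bottle in the frame of dark_box between 0.005 and 0.08 m and y of green_cap_bottle in the frame of dark_box between -0.1 and 0.1 m and z of green_cap_bottle in the frame of dark_box below 0.009 m and angle between each of green_cap_bottle, black_cap_bottle's own z axis and vertical below 0.15 rad); the robot touches nothing.
It fails at once if the lid is pushed with more than 20 N (contact force between lid and the fingers above 20 N or contact force between lid and the arm above 20 N).
It fails at once if the green-capped bottle is tipped over, or dropped into the well (still falling faster than 0.45 m/s near its floor) (angle between green_cap_bottle's own z axis and vertical above 0.6 rad or (x of green_cap_bottle in the frame of dark_box between 0 and 0.085 m and y of green_cap_bottle in the frame of dark_box between -0.105 and 0.105 m and z of green_cap_bottle in the frame of dark_box below 0.015 m and linear speed of green_cap_bottle above 0.45 m/s)).
It fails at once if the black-capped bottle is shoved more than 20 mm or tipped (distance of black_cap_bottle from where it was at the start of the episode above 0.02 m or angle between black_cap_bottle's own z axis and vertical above 0.4 rad).
It fails at once if a bystander on the worktop is moved more than 20 mm (distance of any of teal_cap_bottle, petri from where it was at the start of the episode above 0.02 m).
It also fails if it takes over 64 s, if anything falls off the work surface, if the arm or the gripper's body presses on something with over 40 N, if the wrist force passes 120 N, or if a joint passes its speed limit or range.

## Robot

A 6-joint arm with a two-finger parallel gripper is mounted at the origin on a cart in front of the work surface, level with it; the furniture and walls round the work are solid. World frame = base frame: x ahead of the robot, y to its left, z up, the work surface at z = 0. Lengths are in m, angles in rad, forces in N, time in s.
With the tool pointing down it reaches from about 0.15 to 0.775 m from the base axis. Payload 6.1 kg.
Tool frame: the origin (TCP) lies at the very end of the fingers, on their centre line; the grasp point (between the pads) lies 19 mm behind it; z points along the fingers, y is the direction in which the jaws open and shut (so a half turn about z gives the same grasp; the last joint's range is limited). The gripper opens to 85 mm and grips with 20 to 120 N. Pads are 22 mm wide; open, the fingers measure 114 mm over their backs; the gripper's body (76 mm by 85 mm) begins 54 mm behind the grasp point. The pads swing forward as they close: fully open they stand 13 mm farther back than shut.
Start: joints at [-1.199, 0.126, -0.04, 1.405, 0, 1.571], TCP at [0.191, -0.489, 0.194] pointing down, gripper open.
Joint ranges: [-2.72, 2.72], [-0.95, 1.95], [-1.27, 1.35], [-1.78, 2.02], [-1.46, 1.47], [-3.14, 3.14]. Speed limits (rad/s): [2.39, 2.39, 3.01, 3.14, 3.14, 3.14].

## Interface

Orientations are given as a rotation vector (axis times angle).
In Python, from station import telemetry, imaging, job_done gives the robot as it stands. The module is installed in compiled form; this text tells all that it offers.
- The arm moves only by the shell command python3 -m creep 'ROWS' [FORCE]. ROWS is JSON, one flat list of numbers, 7 for each row, row after row: the turn, a rotation vector about the tool's x, y, z in degrees, then the shift along the tool's x, y, z in mm, then the finger opening in mm, from 0 to 85.4. In form: [ax, ay, az, dx, dy, dz, fingers, ax, ay, az, dx, dy, dz, fingers, ...]. A call has 1 to 20 rows; each row is the pose to reach, as a shift and turn from the pose measured when the call began, along the tool's axes at that moment; what a row does not reach only later rows make up. A row lasts 1/12 s, in which the tool goes at most 41.7 mm and 7.16 degrees, less where a joint would pass 70% of its speed; a pose out of reach is approached as far as the arm can. A call with a gripper value outside its range is refused whole. The fingers move at their own pace and stop on an object; FORCE is the grip in N (left out, the last holds). Time passes only in rows, so rows that repeat a pose let the fingers close. It gives the time, the measured TCP pose, the force and the opening at its end, in the units of the state.
- telemetry.state(): the state, without advancing time (a new reading comes with each control period).
- imaging.snapshot(name): name is "scene" or "top"; returns a dict with "frame" (420x560x3 uint8, red, green, blue), "mtx" (3x3 intrinsics, pixels), "world_to_cam" (4x4, takes a point from world to camera coordinates). Camera axes: x right, y down, z forward; pixel columns grow to the right and rows downward; lengths in m; the calibration is good to about 2 mm. A picture is of the moment at which its call begins. There is no depth.
- job_done(): hands the job in, once; it reports no verdict.
The state is a dict: "t": time; "joint_positions": joint angles; "qd": joint speeds; "joint_torque": joint torques, N m; "tool_pos": TCP position; "tcp_rot": TCP orientation; "wrist_force": force on the tool from outside, world axes, zero at the start; "torque": the same for the moment, N m; "opening": finger opening in m.
Only numpy, scipy, OpenCV 4.12 (cv2) and the standard library are available. Lean on these libraries where they do the work, as an engineer would, in place of code of your own. Each camera call takes 0.05 s, during which the arm holds its last target.

## Working session

There is one attempt and no reset: what is moved stays moved. The work goes in short steps, Python scripts to look and compute and a shell command to move; the robot and the scene stay as the last step left them, time stands still between calls to the robot, and variables do not carry over. Pictures are saved under pics/ and viewed, and the job is handed in when it is done.

```bash
mkdir -p pics; cat > h.py <<'E'
import numpy as np, cv2
from station import telemetry, imaging, job_done
from scipy.spatial.transform import Rotation as R
def save(n,f,s=1.4,crop=None):
    im=f['frame'][:,:,::-1]
    if crop: 
        a,b,c,d=crop; im=im[b:d,a:c]
    im=cv2.resize(im,None,fx=s,fy=s,interpolation=cv2.INTER_CUBIC); cv2.imwrite('pics/'+n,im)
def ray(f,u,v):
    M=f['world_to_cam'];K=f['mtx'];d=np.linalg.inv(K)@[u,v,1];Rm=M[:3,:3];return -Rm.T@M[:3,3],Rm.T@d
def atz(f,u,v,z):
    c,d=ray(f,u,v);return c+d*(z-c[2])/d[2]
def tri(obs):
    A=np.zeros((3,3));b=np.zeros(3)
    for f,u,v in obs:
        c,d=ray(f,u,v);d=d/np.linalg.norm(d);P=np.eye(3)-np.outer(d,d);A+=P;b+=P@c
    p=np.linalg.solve(A,b);r=[np.linalg.norm((np.eye(3)-np.outer(d/np.linalg.norm(d),d/np.linalg.norm(d)))@(p-c)) for c,d in [ray(*o) for o in obs]]
    return p,r
def proj(f,p):
    q=f['world_to_cam']@np.r_[p,1];q=f['mtx']@q[:3];return q[:2]/q[2]
E
python3 - <<'E'
from h import *
import pickle
s=telemetry.state();print(s)
fs={}
for n in['scene','top']:
    f=imaging.snapshot(n);fs[n]=f;save(n+'0.png',f);print(n,f['mtx'].round(1).tolist(),f['world_to_cam'].round(3).tolist())
pickle.dump(fs,open('f0.pkl','wb'))
print(R.from_rotvec(s['tcp_rot']).as_matrix().round(3))
E
```

```text
{'t': 0.0, 'joint_positions': array([-1.19898742e+00,  1.26374073e-01, -4.06309248e-02,  1.40538560e+00,
        4.41755666e-05,  1.57077866e+00]), 'qd': array([ 1.37922622e-04, -2.35674081e-03, -2.34249581e-04,  1.17334784e-03,
       -5.01256208e-04,  6.88857160e-05]), 'joint_torque': array([-2.11448809e-03, -4.35915256e+01,  3.52923775e+01,  1.73598225e-02,
       -1.03828077e-04, -5.64185498e-07]), 'tool_pos': array([ 0.19057542, -0.48868255,  0.19312113]), 'tcp_rot': array([-3.08590840e+00, -5.80413870e-01,  3.94463025e-04]), 'wrist_force': array([ 0.58565311, -0.20448158,  0.74397185]), 'torque': array([-0.00774485, -0.01182473,  0.00124167]), 'opening': 0.0851160195270148}
scene [[459.2, 0.0, 282.0], [0.0, 459.2, 209.2], [0.0, 0.0, 1.0]] [[0.787, -0.617, 0.01, -0.641], [-0.278, -0.369, -0.887, 0.118], [0.551, 0.695, -0.462, 0.855], [0.0, 0.0, 0.0, 1.0]]
top [[453.3, 0.0, 274.0], [0.0, 453.3, 208.0], [0.0, 0.0, 1.0]] [[-0.028, -0.999, 0.029, -0.336], [-0.993, 0.024, -0.112, 0.585], [0.111, -0.031, -0.993, 0.931], [0.0, 0.0, 0.0, 1.0]]
[[ 0.932  0.363 -0.001]
 [ 0.363 -0.932  0.002]
 [ 0.    -0.002 -1.   ]]
```

View pics/scene0.png

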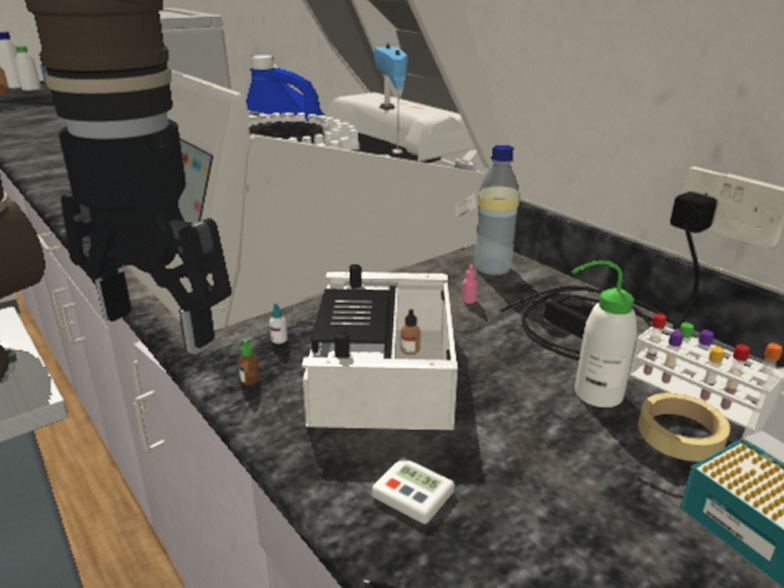

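View pics/top0.png

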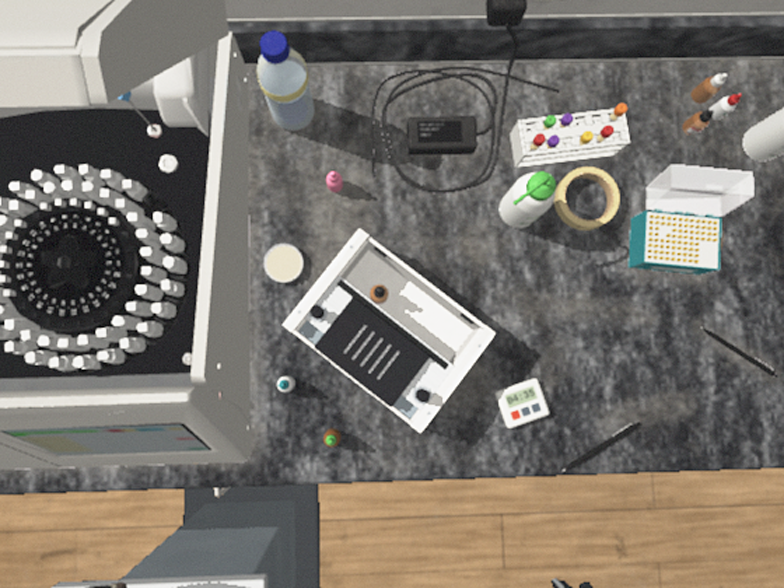

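The overviews show the box turned about 35° around (390,330) in the top picture. The green-cap bottle is at (331,438), the teal one at (285,383), the petri dish at (284,263), and the pink look-alike beyond the box at (334,181). Next, enlarged crops.

```bash
python3 - <<'E'
from h import *
import pickle
fs=pickle.load(open('f0.pkl','rb'))
save('topc.png',fs['top'],4,(185,155,370,300))
save('scc.png',fs['scene'],4,(150,175,345,315))
for p in([0,0,0],[.3,0,0]):print(proj(fs['top'],p))
E
```

```text
[110.41042732 492.71485748]
[112.14982579 342.83454598]
```

View pics/topc.png

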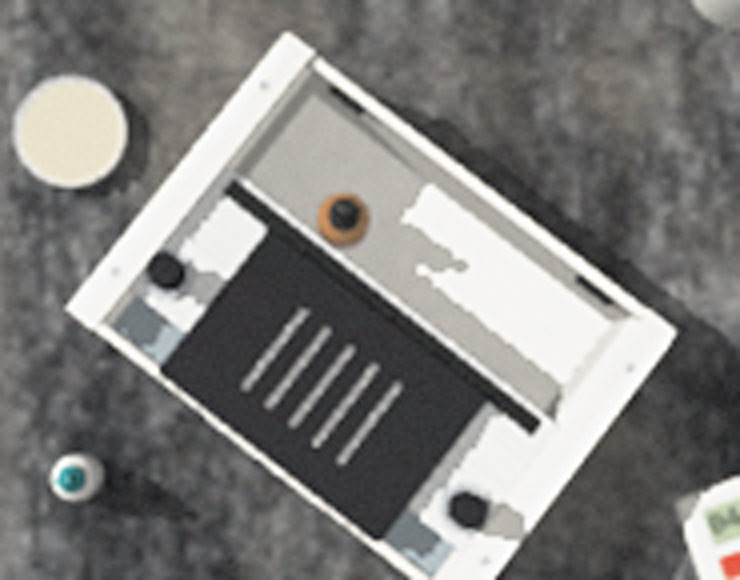

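View pics/scc.png

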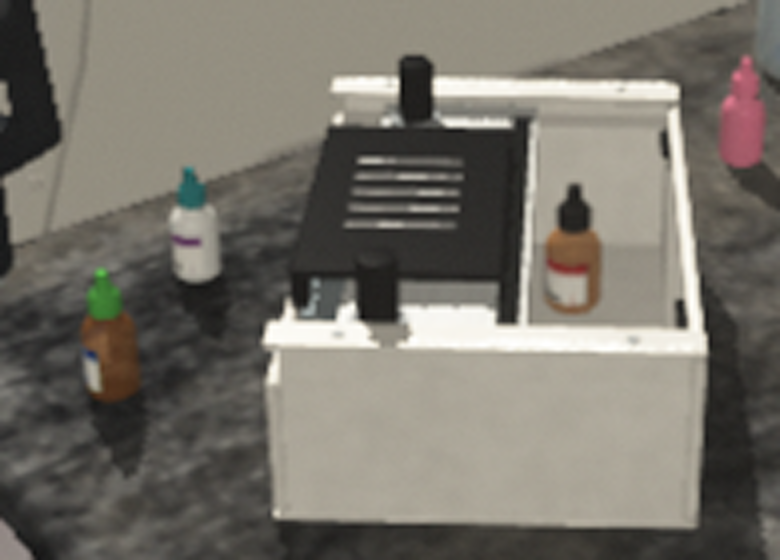

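The crops show the box's top corners (top crop: 288,32; 677,330; 68,308), the knobs, and the bottles clearly. I'll fit the poses from them.

```bash
cat > fit.py <<'E'
from h import *
import pickle
from scipy.optimize import least_squares
fs=pickle.load(open('f0.pkl','rb'))
T=lambda u,v:(fs['top'],185+u/4,155+v/4)
S=lambda u,v:(fs['scene'],150+u/4,175+v/4)
obs=[((90,125,90),T(288,32)),((90,-125,90),T(677,330)),((-90,125,90),T(68,308)),((-90,-125,90),(fs['top'],300,308.6)),
((-90,-125,0),S(275,518)),((90,-125,0),S(698,524)),((-90,125,90),S(332,80)),((90,125,90),S(679,84))]
def w(x,p):
    c,s=np.cos(x[2]),np.sin(x[2]);p=np.array(p)/1e3
    return np.array([x[0]+c*p[0]-s*p[1],x[1]+s*p[0]+c*p[1],p[2]])
def res(x): return np.concatenate([proj(o[0],w(x,p))-o[1:] for p,o in obs])
r=least_squares(res,[.3,-.25,-.6],loss='soft_l1');print('box',r.x,'yaw deg',np.degrees(r.x[2]));print(r.fun.reshape(-1,2).round(1).tolist())
B=r.x
def tobox(p):
    c,s=np.cos(B[2]),np.sin(B[2]);d=p[:2]-B[:2];return np.r_[c*d[0]+s*d[1],-s*d[0]+c*d[1],p[2]]*1e3
if __name__=='__main__':
    G=lambda u,v:(fs['top'],u/1.4,v/1.4)
    for n,a,b in [('knobL',T(168,263),S(417,61)),('knobR',T(470,503),S(378,257)),('green tip',G(330,440),S(101,272)),('teal tip',T(72,478),S(188,170)),('black tip',T(345,210),S(574,187))]:
        p,e=tri([a,b]);print(n,p.round(4),np.round(e,4),'box',tobox(p).round(1))
    print('green foot',atz(*S(111,400),0)); print(fs['top']['world_to_cam'][:3,:3].T@-fs['top']['world_to_cam'][:3,3])
    save('gc.png',fs['top'],10,(210,290,270,340))
E
python3 fit.py
```

```text
box [ 0.515526   -0.3564201  -0.68611318] yaw deg -39.311389472808315
[[-0.4, -0.5], [0.2, 0.2], [-0.8, 0.2], [0.4, 1.2], [0.1, 0.1], [0.2, 0.9], [0.7, -1.5], [-0.1, -0.9]]
knobL [ 0.5434 -0.2552  0.1122] [0.0017 0.0017] box [-42.6  96.  112.2]
knobR [ 0.4228 -0.3994  0.1109] [0.0018 0.0018] box [-44.5 -92.  110.9]
green tip [ 0.3578 -0.2665  0.0623] [0.001 0.001] box [-179.   -30.3   62.3]
teal tip [ 0.4389 -0.2008  0.0602] [0.0015 0.0015] box [-157.8   71.9   60.2]
black tip [ 0.5729 -0.3441  0.0691] [0.0009 0.0009] box [36.6 45.9 69.1]
green foot [ 0.35031771 -0.27624529  0.        ]
[ 0.46848323 -0.32088269  1.00006315]
```

View pics/gc.png

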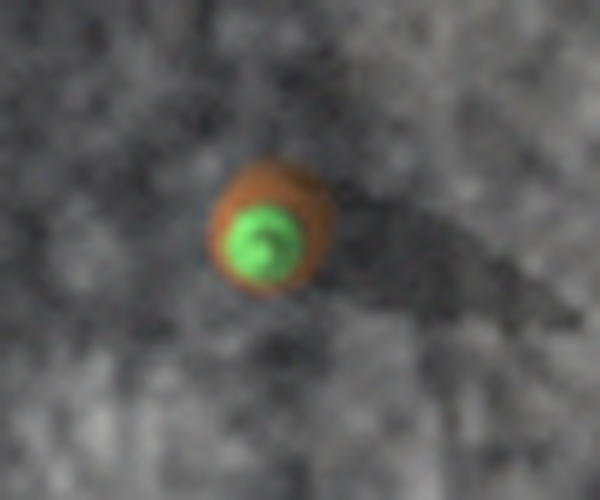

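```bash
python3 -m creep '[0,0,-14,0,0,0,60, 0,0,-14,0,0,0,60, 0,0,-14,0,0,0,60]' 30; cat > go.py <<'E'
import sys
from h import *
# go.py x y z yaw : needed tool-frame turn(deg) and shift(mm)
s=telemetry.state();M=R.from_rotvec(s['tcp_rot']);p=s['tool_pos']
print('t',round(s['t'],2),'pos',(p*1e3).round(1),'yaw',round(np.degrees(np.arctan2(M.as_matrix()[1,0],M.as_matrix()[0,0])),2),'F',s['wrist_force'].round(2),'op',round(s['opening']*1e3,1),'j',s['joint_positions'].round(2))
if len(sys.argv)>4:
    x,y,z,yaw=map(float,sys.argv[1:5])
    T=R.from_euler('z',yaw,degrees=True)*R.from_euler('x',180,degrees=True)
    print('turn',(M.inv()*T).as_rotvec(degrees=True).round(2),'shift',(M.inv().apply(np.array([x,y,z])-p)*1e3).round(1))
E
python3 go.py .358 -.267 .15 140.7
python3 - <<'E'
from fit import *
for p in [(5,70,91),(5,-70,91),(-87,70,91),(-87,-70,91),(12,105,80),(12,-105,80),(18,105,80),(18,-105,80),(-2,104,70),(-2,-104,70)]:
  q=proj(fs['top'],w(B,p)); r_=proj(fs['scene'],w(B,p)); print(p,((q-[185,155])*4).round(),((r_-[150,175])*4).round())
E
```

```text
t: 0.35
tool_pos: [0.1905, -0.4885, 0.1927]
tcp_rot: [-2.99, -0.956, 0.0]
wrist_force: [-0.9, -0.1, -0.2]
opening: 0.0604
t 0.35 pos [ 190.5 -488.5  192.7] yaw 35.47 F [-0.92 -0.09 -0.19] op 60.4 j [-1.2   0.13 -0.04  1.41 -0.    1.32]
turn [-7.0000e-02 -1.5000e-01 -1.0523e+02] shift [264.9 -83.1  43.1]
box [ 0.515526   -0.3564201  -0.68611318] yaw deg -39.311389472808315
[[-0.4, -0.5], [0.2, 0.2], [-0.8, 0.2], [0.4, 1.2], [0.1, 0.1], [0.2, 0.9], [0.7, -1.5], [-0.1, -0.9]]
(5, 70, 91) [269. 226.] [513. 124.]
(5, -70, 91) [490. 398.] [504. 272.]
(-87, 70, 91) [155. 371.] [328. 120.]
(-87, -70, 91) [377. 545.] [289. 268.]
(12, 105, 80) [224. 176.] [528. 112.]
(12, -105, 80) [551. 429.] [518. 340.]
(18, 105, 80) [231. 167.] [540. 112.]
(18, -105, 80) [558. 420.] [532. 340.]
(-2, 104, 70) [209. 201.] [501. 129.]
(-2, -104, 70) [530. 450.] [484. 358.]
```

```bash
python3 -m creep '[0,0,-20,60,-20,0,60, 0,0,-40,120,-40,10,60, 0,0,-60,180,-60,20,60, 0,0,-80,230,-75,30,60, 0,0,-105.2,265,-83,43,60, 0,0,-105.2,265,-83,43,60, 0,0,-105.2,265,-83,43,60, 0,0,-105.2,265,-83,43,60, 0,0,-105.2,265,-83,43,60, 0,0,-105.2,265,-83,43,60, 0,0,-105.2,265,-83,43,60, 0,0,-105.2,265,-83,43,60, 0,0,-105.2,265,-83,43,60, 0,0,-105.2,265,-83,43,60, 0,0,-105.2,265,-83,43,60, 0,0,-105.2,265,-83,43,60, 0,0,-105.2,265,-83,43,60]'; python3 go.py .358 -.267 .017 140.7
python3 - <<'E'
from h import *
for n in['scene','top']: f=imaging.snapshot(n);save(n+'1.png',f,4,(150,150,330,320) if n=='top' else (60,120,250,310))
E
```

```text
t: 1.77
tool_pos: [0.358, -0.2669, 0.1499]
tcp_rot: [-1.064, -2.954, -0.003]
wrist_force: [-0.1, 0.4, 0.2]
opening: 0.0603
t 1.77 pos [ 358.  -266.9  149.9] yaw 140.4 F [-0.06  0.41  0.24] op 60.3 j [-0.64 -0.02 -0.29  1.3   0.    0.05]
turn [ 0.07 -0.14 -0.3 ] shift [ -0.4  -0.2 132.9]
```

View pics/scene1.png

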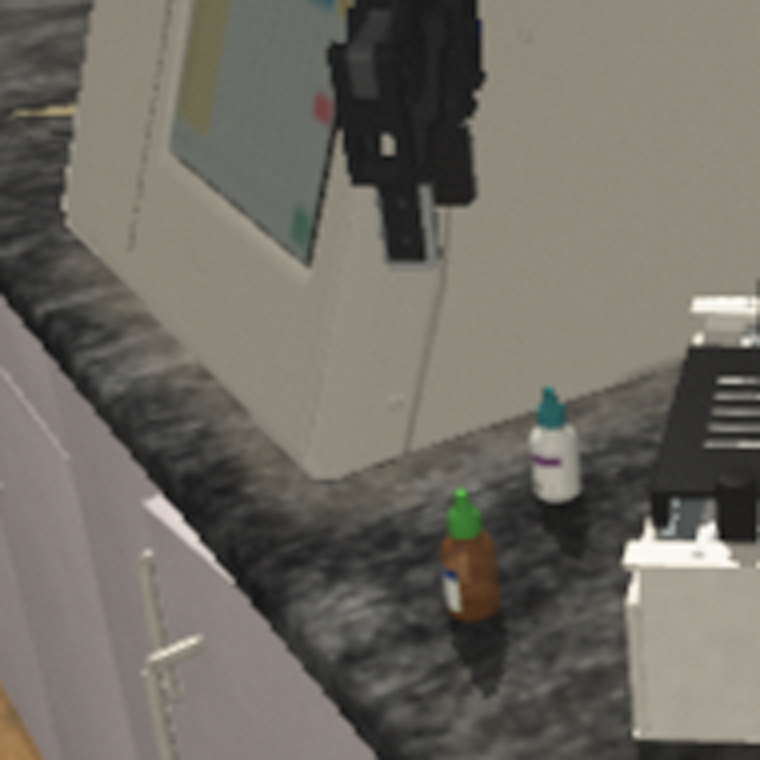

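View pics/top1.png

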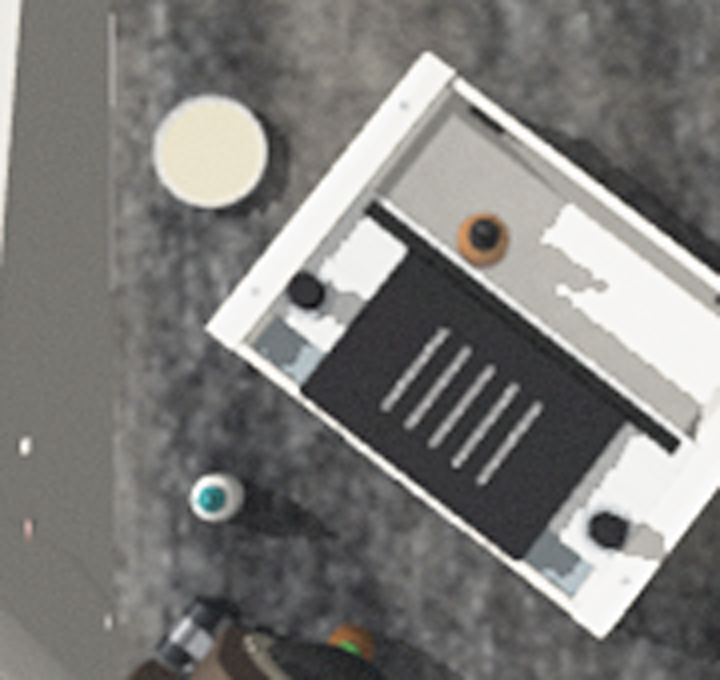

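The bottle is untouched. The open gripper tip appears near (410–470, 200–260) in the scene crop, above the bottle cap at (462,495). I'll check the alignment numerically.

```bash
python3 - <<'E'
from h import *
import pickle
f=pickle.load(open('f0.pkl','rb'))['scene']
g=lambda p:((proj(f,p)-[60,120])*4).round()
print(g([.358,-.2669,.1499]),g([.358,-.267,.065]),g([.358,-.267,0]))
y=np.array([.633,.774,0])
for s in(-.03,.03): 
  for d in (-.011,.011): print(s,d,g(np.array([.358,-.267,.158])+y*s+np.array([.774,-.633,0])*d))
E
```

```text
[445. 320.] [464. 487.] [477. 605.]
-0.03 -0.011 [400. 334.]
-0.03 0.011 [452. 335.]
0.03 -0.011 [434. 274.]
0.03 0.011 [483. 275.]
```

```bash
python3 go.py; python3 - <<'E'
from h import *
import pickle
f0=pickle.load(open('f0.pkl','rb'))
f=f0['scene'];print(proj(f,[.1906,-.4887,.1931])*1.4)
y=np.array([.363,-.932,0]);x=np.array([.932,.363,0])
for s in(-.043,.043): 
  for d in (-.011,.011): print(s,d,proj(f,np.array([.1906,-.4887,.206])+y*s+x*d)*1.4)
for n in['scene','top']: f=imaging.snapshot(n);f0[n+'1']=f;save(n+'2.png',f,4,(150,250,330,400) if n=='top' else (60,120,250,310))
print(abs(f0['scene1']['world_to_cam']-f0['scene']['world_to_cam']).max())
pickle.dump(f0,open('f0.pkl','wb'))
E
```

```text
t 1.87 pos [ 358. -267.  150.] yaw 140.47 F [-1.04 -0.14 -0.02] op 59.9 j [-0.64 -0.02 -0.29  1.3   0.    0.05]
[168.47636152 382.67978178]
-0.043 -0.011 [119.57978834 360.78808919]
-0.043 0.011 [141.00180286 348.66482759]
0.043 -0.011 [193.92660367 393.06050368]
0.043 0.011 [214.51700662 378.97229505]
0.0
```

View pics/scene2.png

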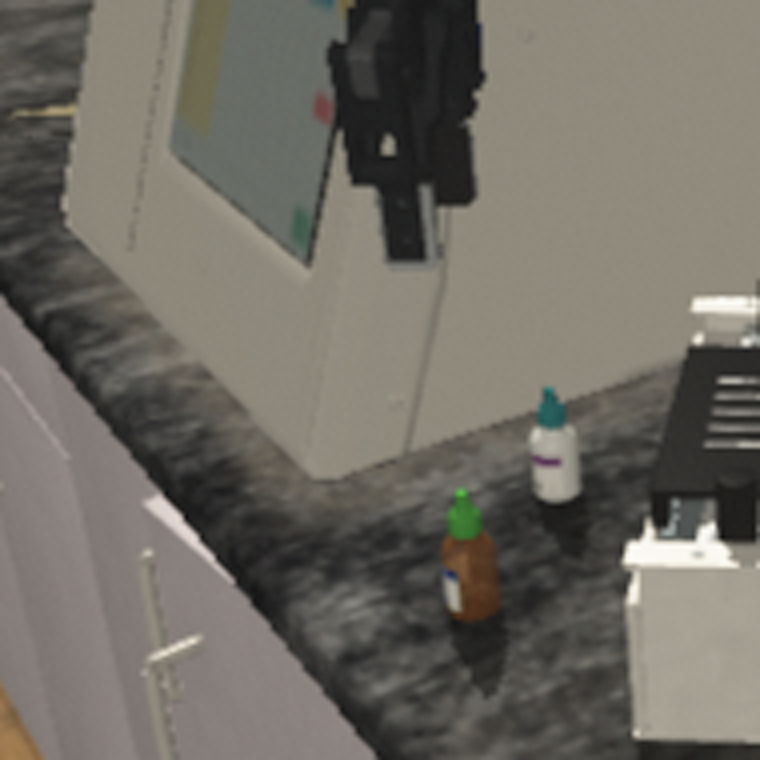

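View pics/top2.png

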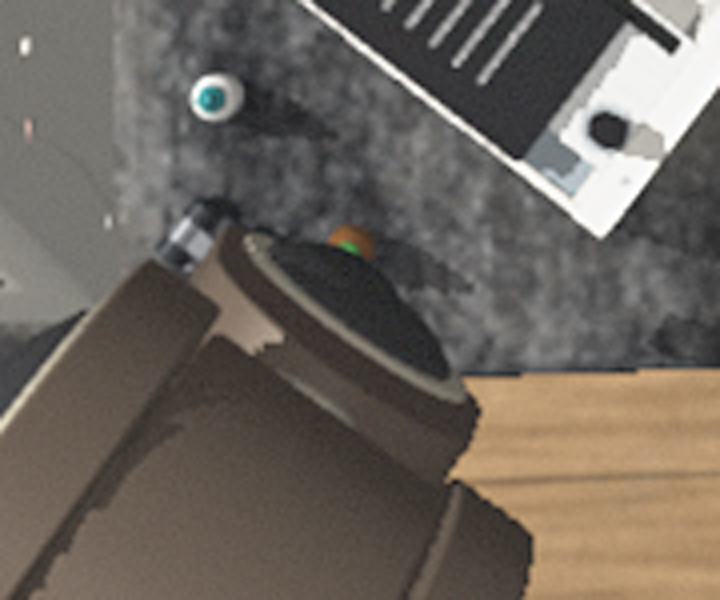

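The finger ends look about 30 mm higher in the scene view than the TCP reading predicts. I'll check that against the top view before going down.

```bash
python3 - <<'E'
from h import *
import pickle
f0=pickle.load(open('f0.pkl','rb'))
y=np.array([.633,.774,0]);x=np.array([.774,-.633,0]);c=np.array([.358,-.267,0])
for z in (.158,.19):
  for s in(-.045,-.03,.03,.045):
    for d in (-.011,.011): 
      p=c+y*s+x*d+[0,0,z];print(z,s,d,'top',((proj(f0['top'],p)-[150,250])*4).round(),'sc',((proj(f0['scene'],p)-[60,120])*4).round())
save('top3.png',f0['top1'],10,(180,290,250,345))
save('scene3.png',f0['scene1'],10,(125,115,195,195))
E
```

```text
0.158 -0.045 -0.011 top [395. 366.] sc [390. 351.]
0.158 -0.045 0.011 top [424. 326.] sc [444. 352.]
0.158 -0.03 -0.011 top [368. 345.] sc [400. 334.]
0.158 -0.03 0.011 top [398. 306.] sc [452. 335.]
0.158 0.03 -0.011 top [264. 263.] sc [434. 274.]
0.158 0.03 0.011 top [294. 224.] sc [483. 275.]
0.158 0.045 -0.011 top [238. 242.] sc [442. 260.]
0.158 0.045 0.011 top [269. 203.] sc [490. 261.]
0.19 -0.045 -0.011 top [393. 379.] sc [381. 280.]
0.19 -0.045 0.011 top [424. 338.] sc [436. 281.]
0.19 -0.03 -0.011 top [365. 358.] sc [391. 265.]
0.19 -0.03 0.011 top [397. 317.] sc [444. 266.]
0.19 0.03 -0.011 top [257. 272.] sc [426. 208.]
0.19 0.03 0.011 top [288. 231.] sc [476. 208.]
0.19 0.045 -0.011 top [230. 251.] sc [435. 194.]
0.19 0.045 0.011 top [261. 210.] sc [484. 195.]
```

View pics/top3.png

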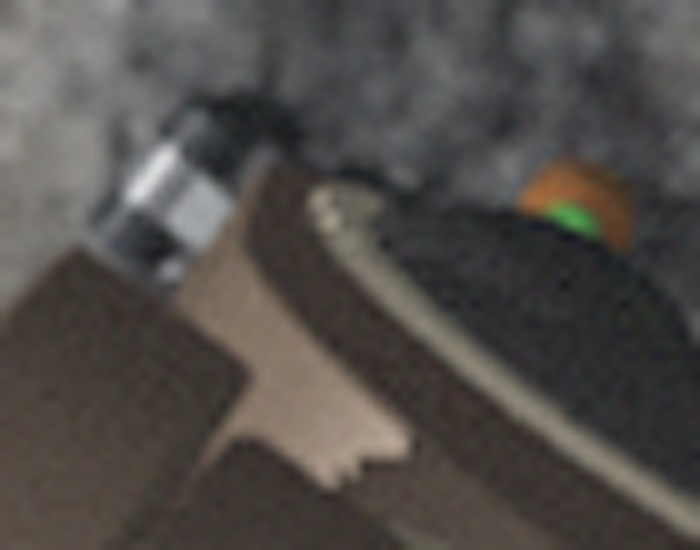

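View pics/scene3.png

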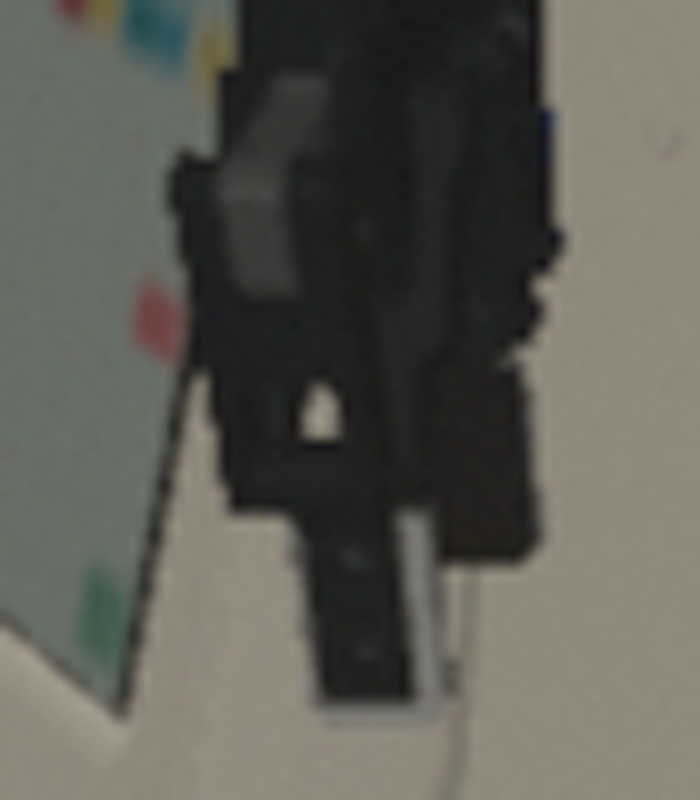

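Both views put the finger ends about 32 mm higher than the TCP reading, though x and y match. I'll descend part way and look again rather than trust z blindly.

```bash
python3 -m creep '[0,0,0,0,0,30,60, 0,0,0,0,0,60,60, 0,0,0,0,0,85,60, 0,0,0,0,0,100,60, 0,0,0,0,0,100,60, 0,0,0,0,0,100,60]'; python3 go.py .358 -.267 .017 140.7
python3 - <<'E'
from h import *
import pickle
f0=pickle.load(open('f0.pkl','rb'))
f=imaging.snapshot('scene');save('scene4.png',f,8,(130,180,210,270))
y=np.array([.633,.774,0]);x=np.array([.774,-.633,0]);c=np.array([.358,-.267,0])
for z in (.058,.09):
  for s in(-.03,.03):
    for d in (-.011,.011): 
      p=c+y*s+x*d+[0,0,z];print(z,s,d,'sc',((proj(f,p)-[130,180])*8).round())
E
```

```text
t: 2.47
tool_pos: [0.3574, -0.2664, 0.0497]
tcp_rot: [-1.061, -2.954, -0.004]
wrist_force: [0.9, 0.1, 0.9]
opening: 0.0599
t 2.47 pos [ 357.4 -266.4   49.7] yaw 140.5 F [0.93 0.1  0.9 ] op 59.9 j [-0.64  0.02 -0.47  1.08  0.    0.05]
turn [ 0.06 -0.22 -0.2 ] shift [-0.9 -0.1 32.7]
0.058 -0.03 -0.011 sc [290. 592.]
0.058 -0.03 0.011 sc [389. 594.]
0.058 0.03 -0.011 sc [352. 452.]
0.058 0.03 0.011 sc [445. 454.]
0.09 -0.03 -0.011 sc [274. 468.]
0.09 -0.03 0.011 sc [375. 470.]
0.09 0.03 -0.011 sc [339. 334.]
0.09 0.03 0.011 sc [433. 336.]
```

View pics/scene4.png

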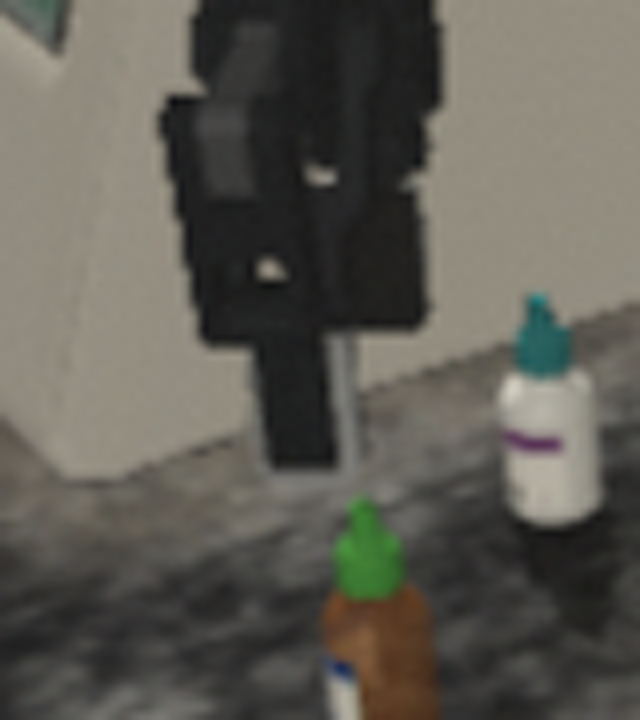

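The near finger ends at about (307,478), still above the green cap tip at (365,500). The finger ends are at z≈0.087 with a reading of 0.050. I'll continue down with a force check.

```bash
python3 -m creep '[0,0,0,0,0,15,60, 0,0,0,0,0,30,60, 0,0,0,0,0,30,60, 0,0,0,0,0,30,60]'; 
python3 - <<'E'
from h import *
f=imaging.snapshot('scene');save('scene5.png',f,8,(130,190,210,280))
y=np.array([.633,.774,0]);x=np.array([.774,-.633,0]);c=np.array([.358,-.267,0])
for z in (.028,.058):
  for s in(-.03,.03):
    for d in (-.011,.011): 
      p=c+y*s+x*d+[0,0,z];print(z,s,d,'sc',((proj(f,p)-[130,190])*8).round())
E
```

```text
t: 2.85
tool_pos: [0.3585, -0.2671, 0.0217]
tcp_rot: [-1.062, -2.956, -0.002]
wrist_force: [0.5, 0.7, 0.7]
opening: 0.0604
0.028 -0.03 -0.011 sc [304. 624.]
0.028 -0.03 0.011 sc [402. 626.]
0.028 0.03 -0.011 sc [365. 480.]
0.028 0.03 0.011 sc [456. 482.]
0.058 -0.03 -0.011 sc [290. 512.]
0.058 -0.03 0.011 sc [389. 514.]
0.058 0.03 -0.011 sc [352. 372.]
0.058 0.03 0.011 sc [445. 374.]
```

View pics/scene5.png

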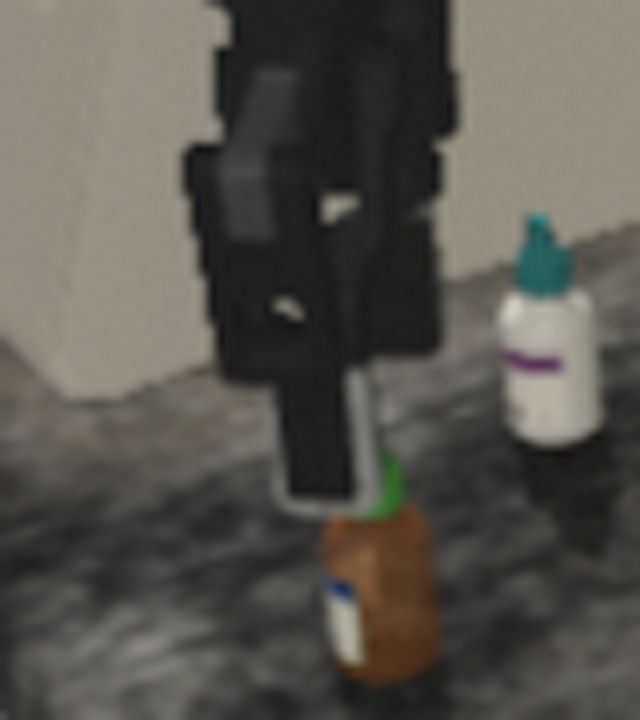

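The fingers now straddle the cap, with the tip at (325,512), z≈0.058 against a reading of 0.022. The z reading is confirmed about 28–30 mm low. I'll continue down by sight and force.

```bash
python3 -m creep '[0,0,0,-2,0,12,60, 0,0,0,-2,0,22,60, 0,0,0,-2,0,27,60, 0,0,0,-2,0,27,60]'; 
python3 - <<'E'
from h import *
f=imaging.snapshot('scene');save('scene6.png',f,8,(130,200,210,290))
y=np.array([.633,.774,0]);x=np.array([.774,-.633,0]);c=np.array([.358,-.267,0])
for z in (.01,.03):
  for s in(-.03,.03):
    for d in (-.011,.011): 
      p=c+y*s+x*d+[0,0,z];print(z,s,d,'sc',((proj(f,p)-[130,200])*8).round())
E
```

```text
t: 3.23
tool_pos: [0.3598, -0.2682, -0.0055]
tcp_rot: [-1.061, -2.955, -0.003]
wrist_force: [-0.5, 0.1, -0.9]
opening: 0.06
0.01 -0.03 -0.011 sc [313. 609.]
0.01 -0.03 0.011 sc [409. 611.]
0.01 0.03 -0.011 sc [372. 463.]
0.01 0.03 0.011 sc [462. 465.]
0.03 -0.03 -0.011 sc [303. 537.]
0.03 -0.03 0.011 sc [401. 539.]
0.03 0.03 -0.011 sc [364. 393.]
0.03 0.03 0.011 sc [455. 395.]
```

View pics/scene6.png

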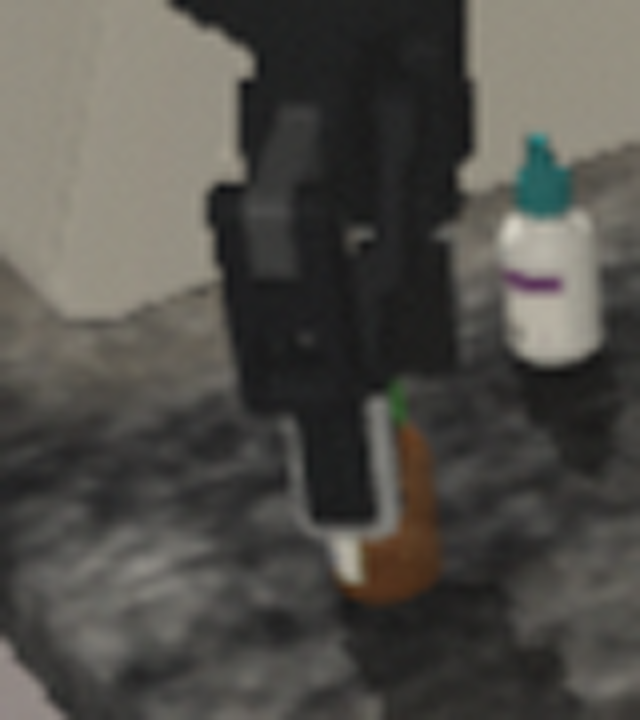

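```bash
python3 -m creep '[0,0,0,-1,0,6,60, 0,0,0,-1,0,6,45, 0,0,0,-1,0,6,35, 0,0,0,-1,0,6,25, 0,0,0,-1,0,6,18, 0,0,0,-1,0,6,18, 0,0,0,-1,0,6,18, 0,0,0,-1,0,6,18, 0,0,0,-1,0,6,18]' 30; 
python3 - <<'E'
from h import *
f=imaging.snapshot('scene');save('scene7.png',f,8,(130,200,210,290))
E
```

```text
t: 4.03
tool_pos: [0.361, -0.2691, -0.0108]
tcp_rot: [-1.062, -2.956, -0.002]
wrist_force: [0.1, 0.4, 2.5]
opening: 0.0236
```

View pics/scene7.png

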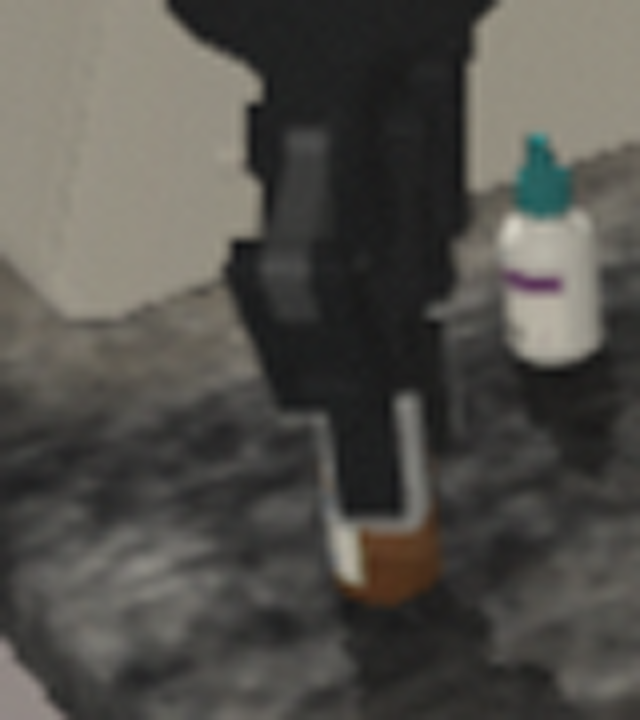

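The bottle is gripped: opening is 23.6 mm, and the finger tip at (378,528) is about 21 mm above the foot at (385,605). Next I lift, then carry.

```bash
python3 -m creep '[0,0,0,0,0,-15,18, 0,0,0,0,0,-40,18, 0,0,0,0,0,-70,18, 0,0,0,0,0,-105,18, 0,0,0,0,0,-130,18, 0,0,0,0,0,-140,18, 0,0,0,0,0,-140,18]' 30; python3 go.py .5258 -.4165 .130 140.7
```

```text
t: 4.67
tool_pos: [0.3622, -0.2703, 0.1313]
tcp_rot: [1.061, 2.953, 0.0]
wrist_force: [0.4, -0.0, -0.8]
opening: 0.0238
t 4.67 pos [ 362.2 -270.3  131.3] yaw 140.49 F [ 0.38 -0.04 -0.82] op 23.8 j [-0.64 -0.01 -0.32  1.26  0.    0.05]
turn [ 0.08  0.2  -0.21] shift [-219.2   -8.8    2.1]
```

```bash
python3 -m creep '[0,0,0,-15,0,0,18, 0,0,0,-40,-2,0,18, 0,0,0,-65,-3,0,18, 0,0,0,-90,-4,0,18, 0,0,0,-115,-5,0,18, 0,0,0,-140,-6,0,18, 0,0,0,-165,-7,0,18, 0,0,0,-190,-8,0,18, 0,0,0,-210,-9,0,18, 0,0,0,-219,-9,0,18, 0,0,0,-219,-9,0,18, 0,0,0,-219,-9,0,18]' 30; python3 go.py .5258 -.4165 .130 140.7
python3 - <<'E'
from h import *
for n in['scene','top']: f=imaging.snapshot(n);save(n+'8.png',f,4,(185,155,370,300) if n=='top' else (150,100,345,315) )
E
```

```text
t: 5.67
tool_pos: [0.5247, -0.416, 0.1292]
tcp_rot: [-1.062, -2.956, -0.002]
wrist_force: [-1.0, -0.3, -0.1]
opening: 0.0238
t 5.67 pos [ 524.7 -416.   129.2] yaw 140.49 F [-0.98 -0.26 -0.07] op 23.8 j [-0.67  0.41  0.19  1.35  0.    0.02]
turn [ 0.08 -0.04 -0.21] shift [-1.2  0.3 -0.8]
```

View pics/scene8.png

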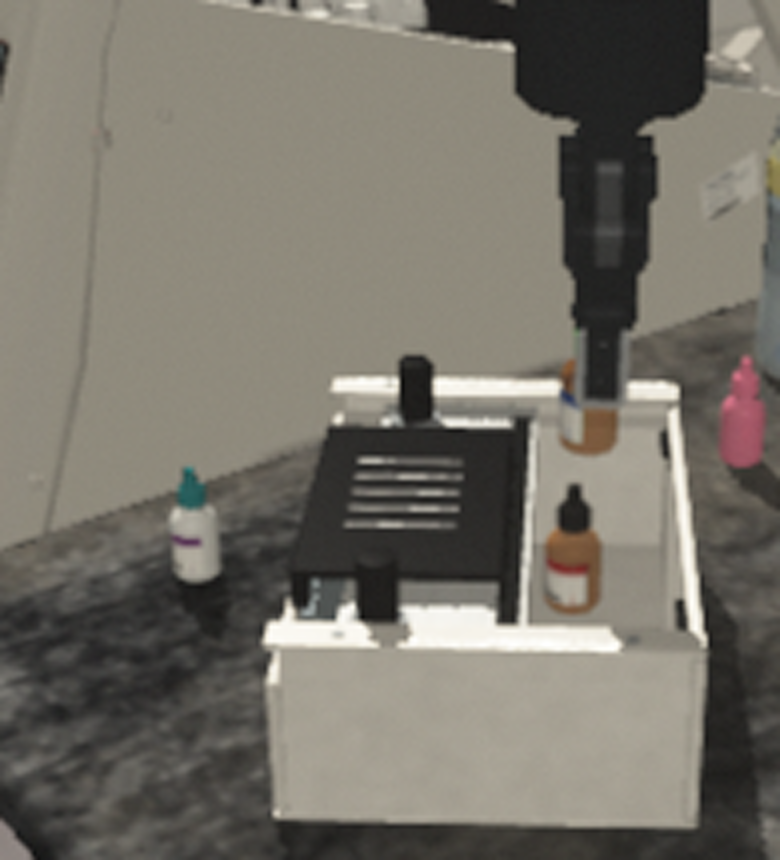

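View pics/top8.png

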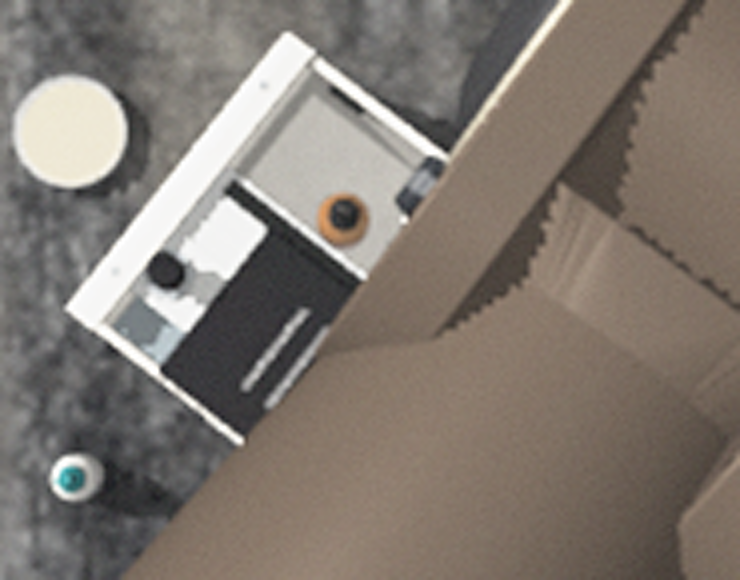

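```bash
python3 - <<'E'
from fit import *
f=fs['scene'];c=np.array([.5247,-.416,0]);y=np.array([.633,.774,0]);x=np.array([.774,-.633,0])
g=lambda p:((proj(f,p)-[150,100])*4).round()
for d in(-.011,.011): print('finger',g(c-y*.014+x*d+[0,0,.160]))
for bx in (-5,0,5): print('foot',bx,g(c-y*.0125+x*bx/1e3+[0,0,.14]))
for bx in (-5,0,5): print('cap',bx,g(c+x*bx/1e3+[0,0,.205]))
print(tobox(c))
save('scene8b.png',imaging.snapshot('scene'),10,(275,165,340,225))
E
```

```text
box [ 0.515526   -0.3564201  -0.68611318] yaw deg -39.311389472808315
[[-0.4, -0.5], [0.2, 0.2], [-0.8, 0.2], [0.4, 1.2], [0.1, 0.1], [0.2, 0.9], [0.7, -1.5], [-0.1, -0.9]]
finger [575. 413.]
finger [627. 414.]
foot -5 [588. 454.]
foot 0 [599. 454.]
foot 5 [611. 454.]
cap -5 [591. 301.]
cap 0 [603. 301.]
cap 5 [615. 302.]
[ 44.84398968 -40.28576769   0.        ]
```

View pics/scene8b.png

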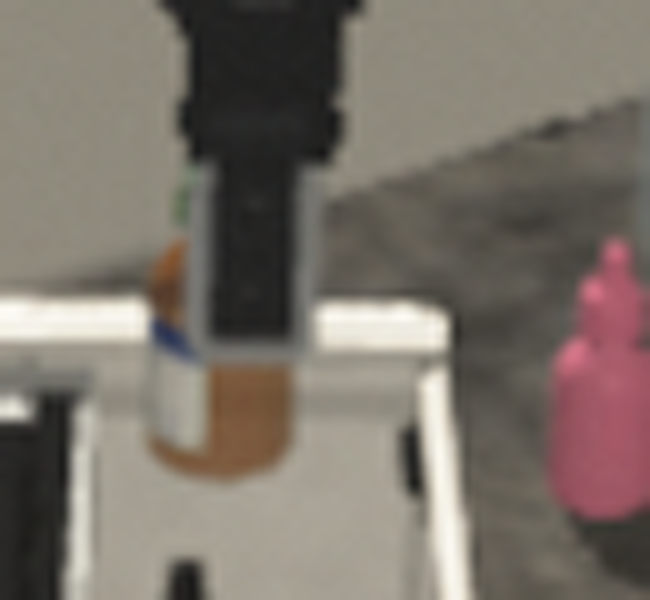

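The bottle hangs upright, about 4.5 mm on the near side of the pad centre, over the well at box ≈(40,−40), with its foot at z≈0.14. Lowering in stages.

```bash
python3 -m creep '[0,0,0,-3,0,20,18, 0,0,0,-3,0,45,18, 0,0,0,-3,0,70,18, 0,0,0,-3,0,95,18, 0,0,0,-3,0,112,18, 0,0,0,-3,0,120,18, 0,0,0,-3,0,123,18, 0,0,0,-3,0,123,18]' 30; python3 go.py;  python3 - <<'E'
from h import *
save('scene9.png',imaging.snapshot('scene'),8,(245,165,340,240))
E
```

```text
t: 6.48
tool_pos: [0.5269, -0.4174, 0.0086]
tcp_rot: [1.061, 2.955, 0.001]
wrist_force: [-0.6, -0.3, 0.3]
opening: 0.0234
t 6.48 pos [ 526.9 -417.4    8.6] yaw 140.5 F [-0.6  -0.31  0.31] op 23.4 j [-0.67  0.45 -0.01  1.1   0.    0.02]
```

View pics/scene9.png

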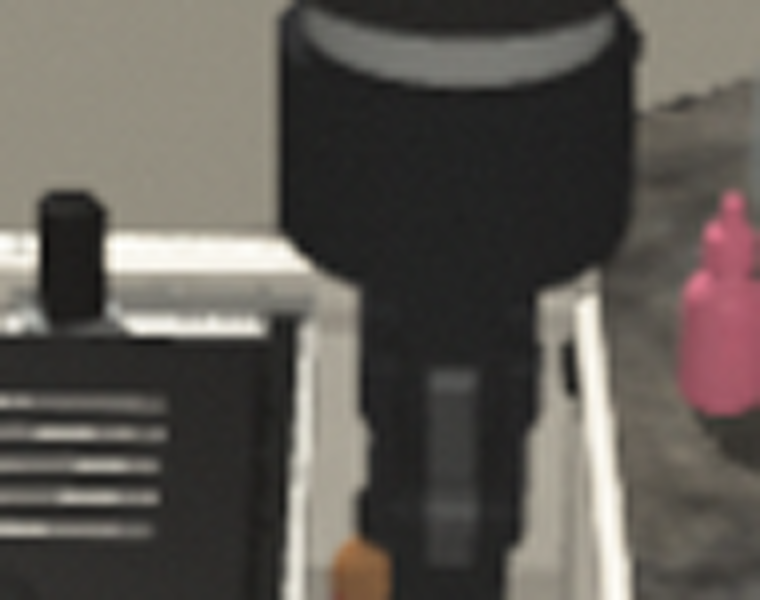

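```bash
python3 - <<'E'
from h import *
save('scene9b.png',imaging.snapshot('scene'),6,(230,200,355,300))
E
python3 -m creep '[0,0,0,0,0,4,18, 0,0,0,0,0,7,18, 0,0,0,0,0,9,18, 0,0,0,0,0,11,18, 0,0,0,0,0,11,18]' 30
```

```text
t: 7.0
tool_pos: [0.5277, -0.4181, -0.0014]
tcp_rot: [1.06, 2.953, 0.0]
wrist_force: [0.1, 0.1, -0.5]
opening: 0.0238
```

View pics/scene9b.png

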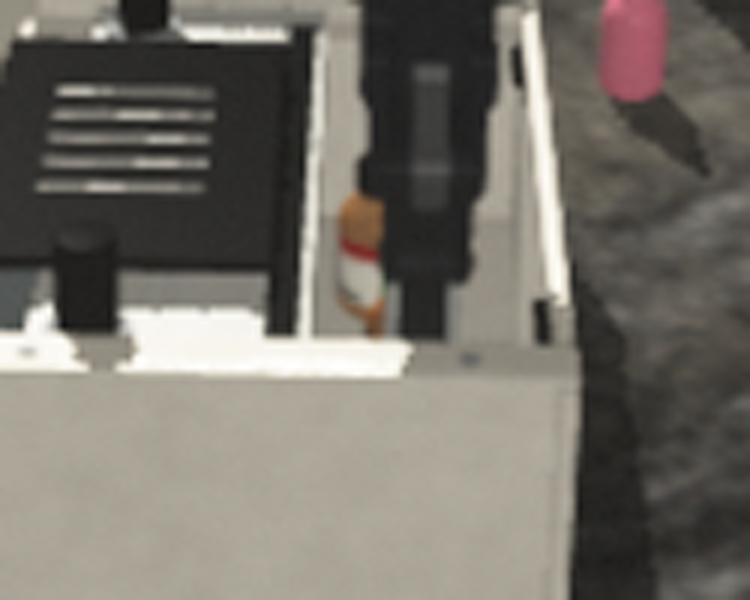

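The green bottle is now mostly hidden behind the near wall, and the black-cap bottle stands clear behind the gripper at (360,260). Fine steps until contact.

```bash
for i in 1; do :; done; python3 -m creep '[0,0,0,0,0,1,18, 0,0,0,0,0,2,18, 0,0,0,0,0,2,18]' 30;python3 -m creep '[0,0,0,0,0,1,18, 0,0,0,0,0,1.5,18, 0,0,0,0,0,1.5,18]' 30; python3 -m creep '[0,0,0,0,0,1,18, 0,0,0,0,0,1,18]' 30
```

```text
t: 7.25
tool_pos: [0.5275, -0.4179, -0.0038]
tcp_rot: [1.061, 2.954, 0.0]
wrist_force: [-0.2, 0.1, -0.8]
opening: 0.0238
t: 7.5
tool_pos: [0.5275, -0.4179, -0.0054]
tcp_rot: [1.061, 2.954, 0.001]
wrist_force: [-0.2, 0.8, -1.1]
opening: 0.0236
t: 7.67
tool_pos: [0.5274, -0.4179, -0.0066]
tcp_rot: [1.061, 2.954, 0.001]
wrist_force: [0.6, -0.1, -0.5]
opening: 0.0236
```

```bash
python3 -m creep '[0,0,0,0,0,0.7,18, 0,0,0,0,0,1,18]' 30;python3 -m creep '[0,0,0,0,0,0.7,18, 0,0,0,0,0,1,18]' 30; 
```

```text
t: 7.83
tool_pos: [0.5277, -0.418, -0.0068]
tcp_rot: [1.06, 2.953, 0.0]
wrist_force: [-0.8, 0.9, 5.1]
opening: 0.0237
t: 8.0
tool_pos: [0.5279, -0.4182, -0.0068]
tcp_rot: [1.06, 2.952, -0.0]
wrist_force: [-3.0, 1.9, 7.6]
opening: 0.0236
```

It touches the floor at the predicted height (5–8 N). Opening and rising.

```bash
python3 -m creep '[0,0,0,0,0,-0.5,24, 0,0,0,0,0,-0.5,28, 0,0,0,0,0,-0.5,34, 0,0,0,0,0,-0.5,42, 0,0,0,0,0,-0.5,44, 0,0,0,0,0,-0.5,44, 0,0,0,0,0,-0.5,44]' 20;python3 -m creep '[0,0,0,0,0,-6,44, 0,0,0,0,0,-15,44, 0,0,0,0,0,-35,44, 0,0,0,0,0,-65,44, 0,0,0,0,0,-95,44, 0,0,0,0,0,-125,44, 0,0,0,0,0,-160,44, 0,0,0,0,0,-160,44]' 20
python3 - <<'E'
from h import *
save('scene10.png',imaging.snapshot('scene'),5,(210,160,360,275))
E
```

```text
t: 8.58
tool_pos: [0.5278, -0.4181, -0.0065]
tcp_rot: [1.06, 2.952, -0.0]
wrist_force: [-0.1, -0.4, -0.2]
opening: 0.0437
t: 9.25
tool_pos: [0.5294, -0.4197, 0.1629]
tcp_rot: [1.056, 2.942, -0.006]
wrist_force: [-0.2, -0.4, 2.0]
opening: 0.0439
```

View pics/scene10.png

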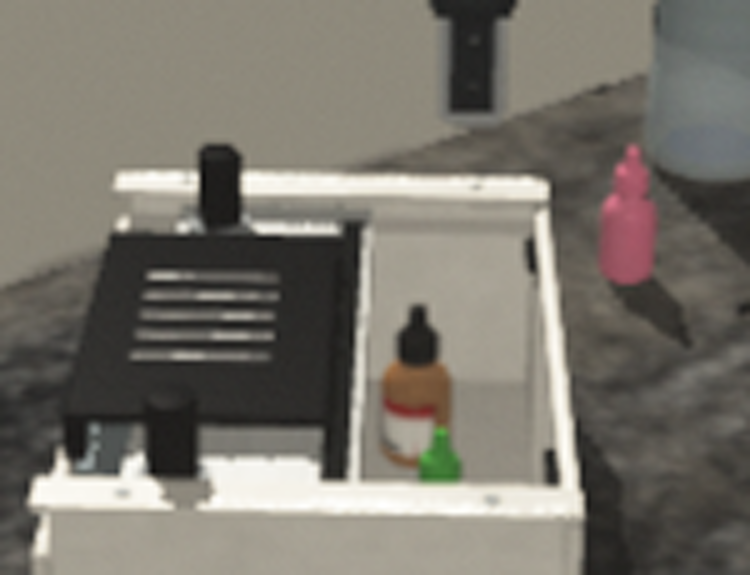

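The green-cap bottle stands in the well at (440,460), and the black-cap one stands behind it. Now I'll measure the knobs more closely.

```bash
python3 - <<'E'
from fit import *
a=fs['top']['frame'][:,:,::-1]
k=[cv2.resize(a[205:245,210:250],None,fx=10,fy=10,interpolation=cv2.INTER_CUBIC),cv2.resize(a[265:305,285:325],None,fx=10,fy=10,interpolation=cv2.INTER_CUBIC)]
cv2.imwrite('pics/knobs_top.png',np.hstack(k))
a=fs['scene']['frame'][:,:,::-1]
k=[cv2.resize(a[185:225,230:270],None,fx=10,fy=10,interpolation=cv2.INTER_CUBIC),cv2.resize(a[230:270,225:265],None,fx=10,fy=10,interpolation=cv2.INTER_CUBIC)]
cv2.imwrite('pics/knobs_sc.png',np.hstack(k))
E
```

```text
box [ 0.515526   -0.3564201  -0.68611318] yaw deg -39.311389472808315
[[-0.4, -0.5], [0.2, 0.2], [-0.8, 0.2], [0.4, 1.2], [0.1, 0.1], [0.2, 0.9], [0.7, -1.5], [-0.1, -0.9]]
```

View pics/knobs_top.png

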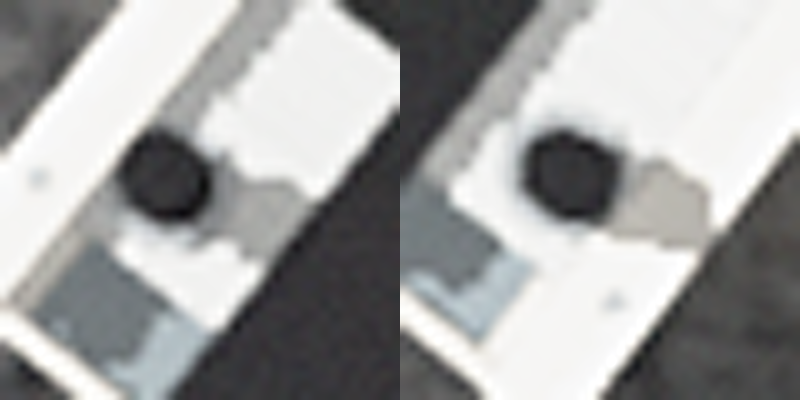

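View pics/knobs_sc.png

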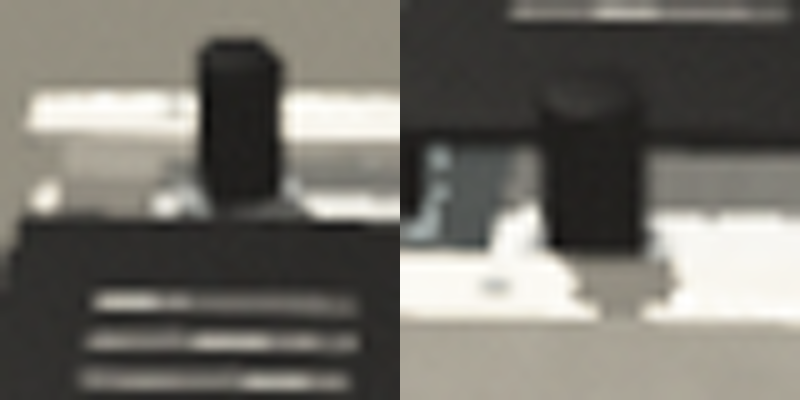

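Both knobs are clear. In the top view their tops are at pixels (226.6,222.5) and (302,282.5). In the scene view they are at (254,190) and (244.5,240).

```bash
python3 - <<'E'
from fit import *
t,s=fs['top'],fs['scene']
for n,a,b in (('L',(226.6,222.5),(254,190.2)),('R',(302,282.5),(244.5,240))):
    p,e=tri([(t,*a),(s,*b)]);print(n,p.round(4),tobox(p).round(1),np.round(e,4),'top@114',tobox(atz(t,*a,.114)).round(1),'sc@114',tobox(atz(s,*b,.114)).round(1))
for q in((-85,95),(-85,-95),(-75,94),(0,0)): print(q,w(B,(*q,0)).round(4))
for q in((-48,95,114),(-48,-95,114)): print(proj(t,w(B,q)),proj(s,w(B,q)))
E
python3 go.py .5101 -.2290 .150 140.7
```

```text
box [ 0.515526   -0.3564201  -0.68611318] yaw deg -39.311389472808315
[[-0.4, -0.5], [0.2, 0.2], [-0.8, 0.2], [0.4, 1.2], [0.1, 0.1], [0.2, 0.9], [0.7, -1.5], [-0.1, -0.9]]
L [ 0.5411 -0.2552  0.1128] [-44.4  94.5 112.8] [0.0002 0.0002] top@114 [-44.2  94.4 114. ] sc@114 [-44.4  92.1 114. ]
R [ 0.4208 -0.3993  0.1101] [-46.1 -93.2 110.1] [0.0001 0.0001] top@114 [-46.1 -92.8 114. ] sc@114 [-45.5 -99.6 114. ]
(-85, 95) [ 0.5099 -0.2291  0.    ]
(-85, -95) [ 0.3896 -0.3761  0.    ]
(-75, 94) [ 0.517  -0.2362  0.    ]
(0, 0) [ 0.5155 -0.3564  0.    ]
[225.15017611 223.87551903] [252.33309901 189.5448861 ]
[302.31114398 283.9943928 ] [243.26228805 238.49878611]
t 9.3 pos [ 529.1 -419.3  159.6] yaw 140.5 F [ 0.93 -0.53 -0.2 ] op 44.2 j [-0.67  0.41  0.25  1.4   0.    0.02]
turn [ 0.09  0.78 -0.2 ] shift [135.8 134.8   8. ]
```

```bash
python3 -m creep '[0,0.8,0,25,25,0,0, 0,0.8,0,50,50,0,0, 0,0.8,0,75,75,0,0, 0,0.8,0,100,100,0,0, 0,0.8,0,120,120,0,0, 0,0.8,0,136,135,0,0, 0,0.8,0,136,135,20,0, 0,0.8,0,136,135,40,0, 0,0.8,0,136,135,60,0, 0,0.8,0,136,135,75,0, 0,0.8,0,136,135,75,0, 0,0.8,0,136,135,75,0]' 20; python3 go.py .5101 -.2290 .072 140.7;python3 - <<'E'
from h import *
for n in['scene','top']: f=imaging.snapshot(n);save(n+'11.png',f,5,(185,165,325,285) if n=='top' else (180,130,330,250) )
E
```

```text
t: 10.3
tool_pos: [0.5099, -0.2288, 0.0822]
tcp_rot: [-1.061, -2.955, -0.003]
wrist_force: [-0.3, 1.0, 0.3]
opening: -0.0
t 10.3 pos [ 509.9 -228.8   82.2] yaw 140.5 F [-0.3   1.03  0.27] op -0.0 j [-0.42  0.21 -0.18  1.18  0.    0.27]
turn [ 0.06 -0.16 -0.2 ] shift [-0.3 -0.  10.2]
```

View pics/scene11.png

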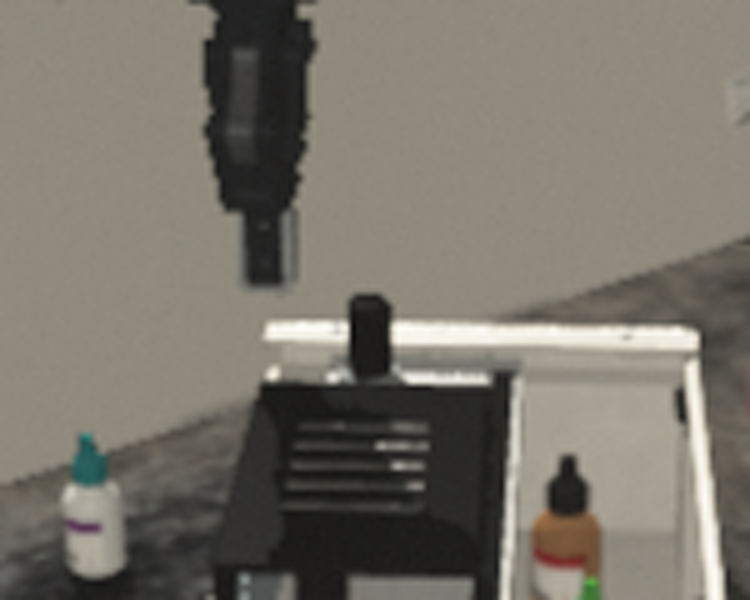

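View pics/top11.png

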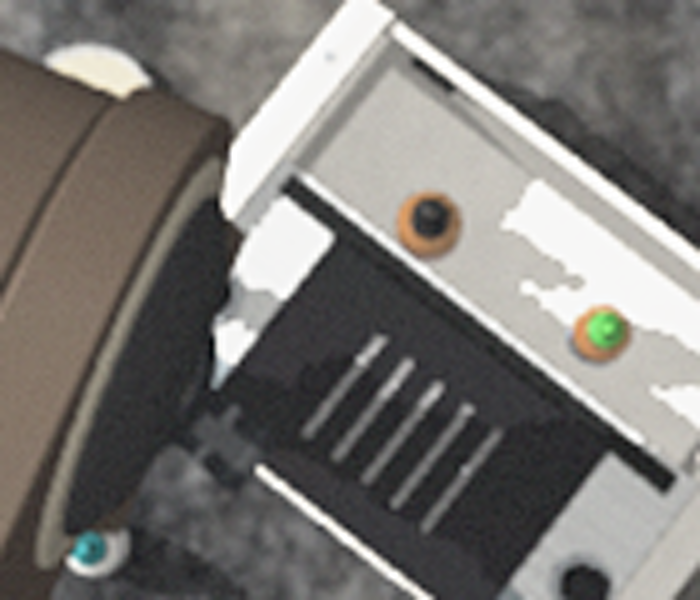

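The closed fingers hang behind the left knob, tip at (270,288) in the scene crop, with the knob top at (370,300). The top view shows both bottles standing. I'll check the tip height.

```bash
python3 - <<'E'
from fit import *
s=fs['scene']
for z in(100,107,114,121):
  print(z,[((proj(s,w(B,(-85+d,95-12,z)))-[180,130])*5).round() for d in(-11,11)])
E
```

```text
box [ 0.515526   -0.3564201  -0.68611318] yaw deg -39.311389472808315
[[-0.4, -0.5], [0.2, 0.2], [-0.8, 0.2], [0.4, 1.2], [0.1, 0.1], [0.2, 0.9], [0.7, -1.5], [-0.1, -0.9]]
100 [array([240., 340.]), array([295., 341.])]
107 [array([240., 324.]), array([295., 325.])]
114 [array([239., 308.]), array([294., 309.])]
121 [array([238., 292.]), array([293., 293.])]
```

```bash
python3 -m creep '[0,0,0.2,0,0,10,0, 0,0,0.2,0,0,17,0, 0,0,0.2,0,0,17,0]' 20; python3 go.py;python3 - <<'E'
from h import *
for n in['scene']: f=imaging.snapshot(n);save(n+'12.png',f,10,(215,175,275,230) )
E
```

```text
t: 10.65
tool_pos: [0.5106, -0.2293, 0.0656]
tcp_rot: [-1.067, -2.955, -0.003]
wrist_force: [0.2, 0.4, 0.7]
opening: 0.0003
t 10.65 pos [ 510.6 -229.3   65.6] yaw 140.28 F [0.16 0.35 0.68] op 0.3 j [-0.42  0.22 -0.21  1.14  0.    0.27]
```

View pics/scene12.png

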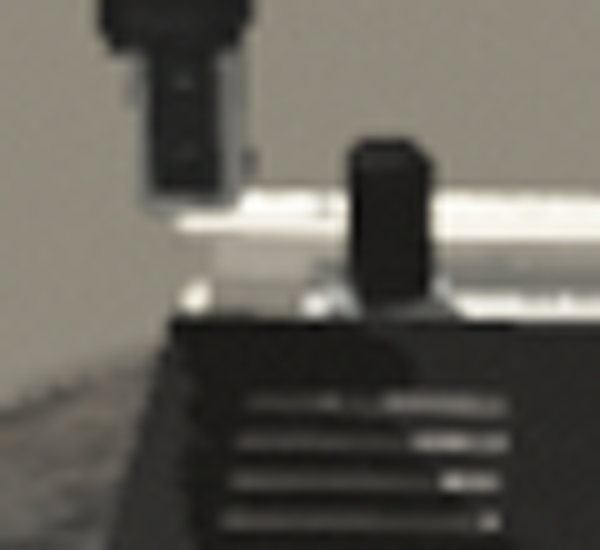

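The tip is now about 12 mm below the knob top, clear of the hood, with a gap of about 20 mm. I'll approach the knob and add a push readout.

```bash
cat > st.py <<'E'
from h import *
s=telemetry.state();c,sn=np.cos(-.68611),np.sin(-.68611);d=s['tool_pos']-[.515526,-.35642,0];F=s['wrist_force'];M=R.from_rotvec(s['tcp_rot']).as_matrix()
print('t %.2f box %.1f %.1f z %.1f yaw %.2f | push %.1f side %.1f up %.1f'%(s['t'],(c*d[0]+sn*d[1])*1e3,(-sn*d[0]+c*d[1])*1e3,d[2]*1e3,np.degrees(np.arctan2(M[1,0],M[0,0])),-(c*F[0]+sn*F[1]),-(-sn*F[0]+c*F[1]),F[2]))
E
python3 -m creep '[0,0,-0.4,-5,0,0,0, 0,0,-0.4,-10,0,0,0, 0,0,-0.4,-15,0,0,0, 0,0,-0.4,-15,0,0,0]' >/dev/null; python3 st.py
python3 -m creep '[0,0,0,-1,0,0,0, 0,0,0,-2,0,0,0, 0,0,0,-2,0,0,0]' >/dev/null; python3 st.py
python3 -m creep '[0,0,0,-1,0,0,0, 0,0,0,-2,0,0,0, 0,0,0,-2,0,0,0]' >/dev/null; python3 st.py
```

```text
t 11.03 box -67.9 95.3 z 66.3 yaw 140.67 | push -0.4 side 0.3 up 0.1
t 11.28 box -65.6 95.3 z 66.3 yaw 140.66 | push -0.0 side -0.7 up 0.4
t 11.53 box -63.9 95.3 z 66.3 yaw 140.67 | push 1.7 side -1.6 up 0.3
```

Contact at TCP x≈−64.5 (left). Push the left end a little.

```bash

python3 -m creep '[0,0,0,-1,0,0,0, 0,0,0,-2,0,0,0, 0,0,0,-2,0,0,0]' >/dev/null; python3 st.py
python3 -m creep '[0,0,0,-1,0,0,0, 0,0,0,-2,0,0,0, 0,0,0,-2,0,0,0]' >/dev/null; python3 st.py
```

```text
t 11.78 box -62.0 95.4 z 66.2 yaw 140.67 | push 1.9 side -0.3 up 0.7
t 12.03 box -59.8 95.4 z 66.3 yaw 140.67 | push 1.0 side -0.4 up 0.2
```

```bash

python3 -m creep '[0,0,0,8,0,0,0, 0,0,0,12,-15,0,0, 0,0,0,12,-45,0,0, 0,0,0,12,-80,0,0, 0,0,0,12,-115,0,0, 0,0,0,12,-150,0,0, 0,0,0,12,-178,0,0, 0,0,0,12,-190,0,0, 0,0,0,10,-190,0,0, 0,0,0,9,-190,0,0]' >/dev/null; python3 st.py
python3 -m creep '[0,0,0,-1,0,0,0, 0,0,0,-2,0,0,0, 0,0,0,-2,0,0,0]' >/dev/null; python3 st.py
python3 -m creep '[0,0,0,-1,0,0,0, 0,0,0,-2,0,0,0, 0,0,0,-2,0,0,0]' >/dev/null; python3 st.py
python3 - <<'E'
from h import *
for n in['scene']: f=imaging.snapshot(n);save(n+'13.png',f,5,(180,150,330,270) )
E
```

```text
t 12.87 box -68.9 -95.2 z 66.0 yaw 140.57 | push 0.3 side 0.3 up 0.6
t 13.12 box -66.7 -94.1 z 66.0 yaw 140.67 | push -0.2 side 0.4 up -0.3
t 13.37 box -64.9 -93.4 z 65.9 yaw 140.73 | push 1.3 side -0.7 up 0.7
```

View pics/scene13.png

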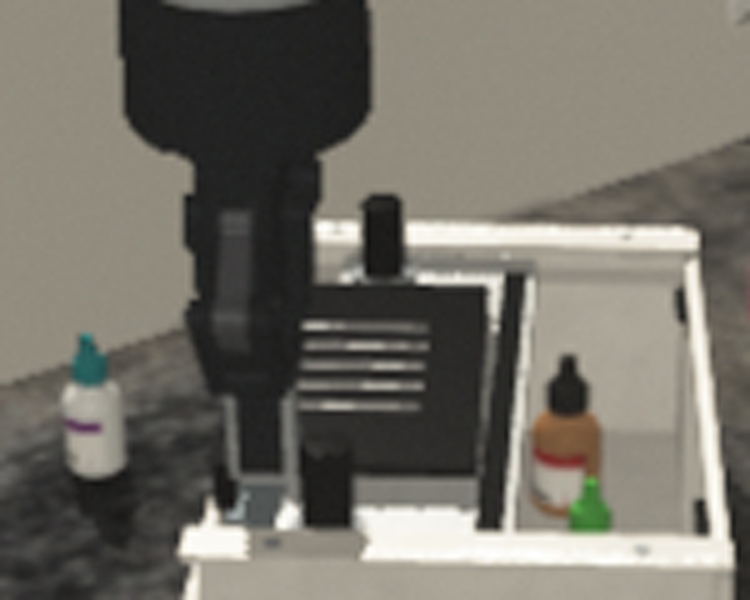

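The lid's left end has advanced, with its dark strip now slightly skewed, and the finger is against the right knob at (300,480). Push the right end.

```bash

python3 -m creep '[0,0,0,-1,0,0,0, 0,0,0,-2,0,0,0, 0,0,0,-3,0,0,0, 0,0,0,-3,0,0,0]' >/dev/null; python3 st.py
python3 -m creep '[0,0,0,-1.5,0,0,0, 0,0,0,-3,0,0,0, 0,0,0,-4,0,0,0]' >/dev/null; python3 st.py
python3 -m creep '[0,0,0,-1.5,0,0,0, 0,0,0,-3,0,0,0, 0,0,0,-3,0,0,0]' >/dev/null; python3 st.py
```

```text
t 13.75 box -61.7 -93.6 z 65.8 yaw 140.71 | push 1.8 side 0.1 up -0.1
t 14.00 box -57.5 -93.7 z 65.8 yaw 140.70 | push 2.4 side 0.4 up 0.9
t 14.25 box -54.1 -93.7 z 65.8 yaw 140.70 | push 0.6 side 0.2 up 1.0
```

```bash

python3 -m creep '[0,0,0,8,0,0,0, 0,0,0,12,15,0,0, 0,0,0,12,45,0,0, 0,0,0,12,80,0,0, 0,0,0,12,115,0,0, 0,0,0,12,150,0,0, 0,0,0,12,178,0,0, 0,0,0,11,189,0,0, 0,0,0,9,189,0,0, 0,0,0,8,189,0,0]' >/dev/null; python3 st.py
python3 -m creep '[0,0,0,-1,0,0,0, 0,0,0,-2.5,0,0,0, 0,0,0,-4,0,0,0]' >/dev/null; python3 st.py
python3 -m creep '[0,0,0,-1.5,0,0,0, 0,0,0,-3,0,0,0, 0,0,0,-4,0,0,0]' >/dev/null; python3 st.py
python3 -m creep '[0,0,0,-1.5,0,0,0, 0,0,0,-3,0,0,0, 0,0,0,-4,0,0,0]' >/dev/null; python3 st.py
```

```text
t 15.08 box -62.1 95.3 z 66.3 yaw 140.77 | push 0.1 side 0.5 up -0.1
t 15.33 box -58.0 94.1 z 66.3 yaw 140.67 | push 1.2 side 0.6 up -0.2
t 15.58 box -54.0 93.4 z 66.2 yaw 140.62 | push 1.9 side -0.2 up 0.9
t 15.83 box -49.9 93.4 z 66.2 yaw 140.62 | push 3.0 side -0.3 up 0.4
```

```bash

python3 -m creep '[0,0,0,8,0,0,0, 0,0,0,12,-15,0,0, 0,0,0,12,-45,0,0, 0,0,0,12,-80,0,0, 0,0,0,12,-115,0,0, 0,0,0,12,-150,0,0, 0,0,0,12,-177,0,0, 0,0,0,10,-188,0,0, 0,0,0,8,-188,0,0, 0,0,0,7,-188,0,0]' >/dev/null; python3 st.py
python3 -m creep '[0,0,0,-1,0,0,0, 0,0,0,-2.5,0,0,0, 0,0,0,-4,0,0,0]' >/dev/null; python3 st.py
python3 -m creep '[0,0,0,-1.5,0,0,0, 0,0,0,-3,0,0,0, 0,0,0,-4,0,0,0]' >/dev/null; python3 st.py
python3 -m creep '[0,0,0,-1.5,0,0,0, 0,0,0,-3,0,0,0, 0,0,0,-4,0,0,0]' >/dev/null; python3 st.py
python3 - <<'E'
from h import *
for n in['scene']: f=imaging.snapshot(n);save(n+'14.png',f,5,(180,150,330,270) )
E
```

```text
t 16.67 box -57.1 -95.1 z 66.0 yaw 140.54 | push 0.7 side -0.2 up 0.0
t 16.92 box -53.0 -94.0 z 66.0 yaw 140.63 | push 0.5 side -0.7 up -0.2
t 17.17 box -49.1 -93.4 z 65.9 yaw 140.69 | push 1.6 side -0.6 up 0.0
t 17.42 box -45.0 -93.3 z 65.9 yaw 140.69 | push 1.3 side 0.5 up 0.3
```

View pics/scene14.png

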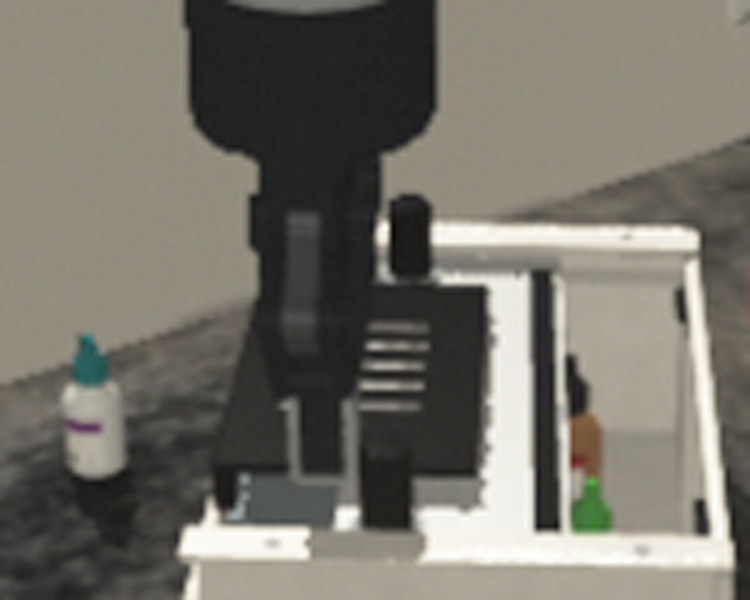

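The pushes stay at 1–3 N and the lid is nearly square. Continue alternating.

```bash

python3 -m creep '[0,0,0,8,0,0,0, 0,0,0,12,15,0,0, 0,0,0,12,45,0,0, 0,0,0,12,80,0,0, 0,0,0,12,115,0,0, 0,0,0,12,150,0,0, 0,0,0,12,178,0,0, 0,0,0,11,188,0,0, 0,0,0,9,188,0,0, 0,0,0,8,188,0,0]' >/dev/null; python3 st.py
python3 -m creep '[0,0,0,-1,0,0,0, 0,0,0,-2.5,0,0,0, 0,0,0,-4,0,0,0]' >/dev/null; python3 st.py
python3 -m creep '[0,0,0,-1.5,0,0,0, 0,0,0,-3,0,0,0, 0,0,0,-4,0,0,0]' >/dev/null; python3 st.py
python3 -m creep '[0,0,0,-1.5,0,0,0, 0,0,0,-3,0,0,0, 0,0,0,-4.5,0,0,0]' >/dev/null; python3 st.py
```

```text
t 18.30 box -52.8 94.4 z 66.3 yaw 140.74 | push -0.1 side 0.8 up -0.5
t 18.55 box -48.5 93.0 z 66.3 yaw 140.63 | push 1.8 side -0.4 up -0.2
t 18.80 box -44.6 92.3 z 66.2 yaw 140.58 | push 2.3 side 0.9 up 0.7
t 19.05 box -40.1 92.3 z 66.3 yaw 140.58 | push 1.7 side -0.4 up 1.1
```

```bash

python3 -m creep '[0,0,0,8,0,0,0, 0,0,0,12,-15,0,0, 0,0,0,12,-45,0,0, 0,0,0,12,-80,0,0, 0,0,0,12,-115,0,0, 0,0,0,12,-150,0,0, 0,0,0,12,-177,0,0, 0,0,0,10,-188,0,0, 0,0,0,8,-188,0,0, 0,0,0,7,-188,0,0]' >/dev/null; python3 st.py
python3 -m creep '[0,0,0,-1,0,0,0, 0,0,0,-2.5,0,0,0, 0,0,0,-4,0,0,0]' >/dev/null; python3 st.py
python3 -m creep '[0,0,0,-1.5,0,0,0, 0,0,0,-3,0,0,0, 0,0,0,-4,0,0,0]' >/dev/null; python3 st.py
python3 -m creep '[0,0,0,-1.5,0,0,0, 0,0,0,-3,0,0,0, 0,0,0,-4.5,0,0,0]' >/dev/null; python3 st.py
```

```text
t 19.88 box -47.4 -96.2 z 66.1 yaw 140.50 | push -0.2 side -0.4 up -0.3
t 20.13 box -43.3 -95.1 z 66.1 yaw 140.59 | push 2.2 side 0.8 up -0.3
t 20.38 box -39.5 -94.5 z 65.9 yaw 140.64 | push 1.0 side -0.9 up 0.6
t 20.63 box -34.9 -94.4 z 65.9 yaw 140.65 | push 0.9 side 0.6 up 0.5
```

```bash

python3 -m creep '[0,0,0,8,0,0,0, 0,0,0,12,15,0,0, 0,0,0,12,45,0,0, 0,0,0,12,80,0,0, 0,0,0,12,115,0,0, 0,0,0,12,150,0,0, 0,0,0,12,178,0,0, 0,0,0,11,190,0,0, 0,0,0,9,190,0,0, 0,0,0,8,190,0,0]' >/dev/null; python3 st.py
python3 -m creep '[0,0,0,-1,0,0,0, 0,0,0,-2.5,0,0,0, 0,0,0,-4,0,0,0]' >/dev/null; python3 st.py
python3 -m creep '[0,0,0,-1.5,0,0,0, 0,0,0,-3,0,0,0, 0,0,0,-4,0,0,0]' >/dev/null; python3 st.py
python3 -m creep '[0,0,0,-1.5,0,0,0, 0,0,0,-3,0,0,0, 0,0,0,-4.5,0,0,0]' >/dev/null; python3 st.py
```

```text
t 21.47 box -42.7 95.7 z 66.3 yaw 140.72 | push 0.7 side -0.1 up 0.2
t 21.72 box -38.4 94.4 z 66.3 yaw 140.62 | push 1.6 side 0.8 up -0.3
t 21.97 box -34.5 93.7 z 66.3 yaw 140.57 | push 1.3 side 0.1 up 0.0
t 22.22 box -30.0 93.7 z 66.3 yaw 140.56 | push 2.1 side -0.6 up 0.6
```

```bash

python3 -m creep '[0,0,0,8,0,0,0, 0,0,0,12,-15,0,0, 0,0,0,12,-45,0,0, 0,0,0,12,-80,0,0, 0,0,0,12,-115,0,0, 0,0,0,12,-150,0,0, 0,0,0,12,-177,0,0, 0,0,0,10,-187,0,0, 0,0,0,8,-187,0,0, 0,0,0,7,-187,0,0]' >/dev/null; python3 st.py
python3 -m creep '[0,0,0,-1,0,0,0, 0,0,0,-2.5,0,0,0, 0,0,0,-4,0,0,0]' >/dev/null; python3 st.py
python3 -m creep '[0,0,0,-1.5,0,0,0, 0,0,0,-3,0,0,0, 0,0,0,-4,0,0,0]' >/dev/null; python3 st.py
python3 -m creep '[0,0,0,-1.5,0,0,0, 0,0,0,-3,0,0,0, 0,0,0,-4.5,0,0,0]' >/dev/null; python3 st.py
python3 - <<'E'
from h import *
for n in['scene']: f=imaging.snapshot(n);save(n+'15.png',f,5,(180,150,330,270) )
E
```

```text
t 23.05 box -37.3 -93.5 z 66.2 yaw 140.50 | push 0.8 side 0.1 up 0.2
t 23.30 box -33.1 -92.2 z 66.2 yaw 140.60 | push 1.2 side -0.4 up -0.4
t 23.55 box -29.3 -91.5 z 66.0 yaw 140.66 | push 1.6 side 0.8 up -0.2
t 23.80 box -24.7 -91.5 z 65.9 yaw 140.66 | push 1.0 side -0.0 up 0.3
```

View pics/scene15.png

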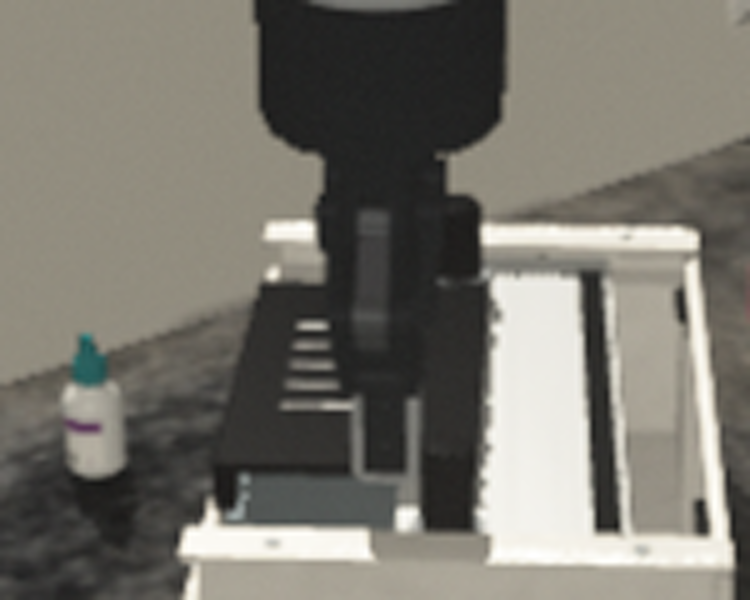

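The lid is about two-thirds over and close to square, with its front edge at (610–630, 280–530). Continue.

```bash

python3 -m creep '[0,0,0,8,0,0,0, 0,0,0,12,15,0,0, 0,0,0,12,45,0,0, 0,0,0,12,80,0,0, 0,0,0,12,115,0,0, 0,0,0,12,150,0,0, 0,0,0,12,178,0,0, 0,0,0,11,188,0,0, 0,0,0,9,188,0,0, 0,0,0,8,188,0,0]' >/dev/null; python3 st.py
python3 -m creep '[0,0,0,-1,0,0,0, 0,0,0,-2.5,0,0,0, 0,0,0,-4,0,0,0]' >/dev/null; python3 st.py
python3 -m creep '[0,0,0,-1.5,0,0,0, 0,0,0,-3,0,0,0, 0,0,0,-4,0,0,0]' >/dev/null; python3 st.py
python3 -m creep '[0,0,0,-1.5,0,0,0, 0,0,0,-3,0,0,0, 0,0,0,-4.5,0,0,0]' >/dev/null; python3 st.py
```

```text
t 24.68 box -32.4 96.7 z 66.4 yaw 140.73 | push -0.2 side 0.1 up 0.0
t 24.93 box -28.3 95.4 z 66.4 yaw 140.62 | push 2.0 side -0.3 up 0.9
t 25.18 box -24.3 94.7 z 66.3 yaw 140.57 | push 1.8 side 0.3 up 0.2
t 25.43 box -19.7 94.6 z 66.3 yaw 140.56 | push 1.7 side 0.0 up 0.6
```

```bash

python3 -m creep '[0,0,0,8,0,0,0, 0,0,0,12,-15,0,0, 0,0,0,12,-45,0,0, 0,0,0,12,-80,0,0, 0,0,0,12,-115,0,0, 0,0,0,12,-150,0,0, 0,0,0,12,-177,0,0, 0,0,0,10,-188,0,0, 0,0,0,8,-188,0,0, 0,0,0,7,-188,0,0]' >/dev/null; python3 st.py
python3 -m creep '[0,0,0,-1,0,0,0, 0,0,0,-2.5,0,0,0, 0,0,0,-4,0,0,0]' >/dev/null; python3 st.py
python3 -m creep '[0,0,0,-1.5,0,0,0, 0,0,0,-3,0,0,0, 0,0,0,-4,0,0,0]' >/dev/null; python3 st.py
python3 -m creep '[0,0,0,-1.5,0,0,0, 0,0,0,-3,0,0,0, 0,0,0,-4.5,0,0,0]' >/dev/null; python3 st.py

```

```text
t 26.27 box -27.1 -93.9 z 66.2 yaw 140.48 | push 0.9 side -0.3 up 0.1
t 26.52 box -23.0 -92.7 z 66.2 yaw 140.59 | push 1.1 side -0.1 up 0.3
t 26.77 box -19.1 -92.1 z 66.1 yaw 140.64 | push 1.2 side -0.2 up 0.2
t 27.02 box -14.5 -92.0 z 66.0 yaw 140.64 | push 1.5 side 1.3 up -0.9
```

```bash

python3 -m creep '[0,0,0,8,0,0,0, 0,0,0,12,15,0,0, 0,0,0,12,45,0,0, 0,0,0,12,80,0,0, 0,0,0,12,115,0,0, 0,0,0,12,150,0,0, 0,0,0,12,178,0,0, 0,0,0,11,188,0,0, 0,0,0,9,188,0,0, 0,0,0,8,188,0,0]' >/dev/null; python3 st.py
python3 -m creep '[0,0,0,-1,0,0,0, 0,0,0,-2.5,0,0,0, 0,0,0,-4,0,0,0]' >/dev/null; python3 st.py
python3 -m creep '[0,0,0,-1.5,0,0,0, 0,0,0,-3,0,0,0, 0,0,0,-4,0,0,0]' >/dev/null; python3 st.py
python3 -m creep '[0,0,0,-1,0,0,0, 0,0,0,-2,0,0,0, 0,0,0,-3,0,0,0]' >/dev/null; python3 st.py
```

```text
t 27.85 box -22.5 96.3 z 66.4 yaw 140.71 | push 0.3 side 0.4 up -0.6
t 28.10 box -18.2 94.9 z 66.5 yaw 140.60 | push 2.0 side 0.5 up 0.6
t 28.35 box -14.3 94.2 z 66.4 yaw 140.54 | push 1.7 side 1.0 up -0.1
t 28.60 box -11.3 94.1 z 66.4 yaw 140.54 | push 1.9 side -0.2 up 0.2
```

```bash

python3 -m creep '[0,0,0,8,0,0,0, 0,0,0,12,-15,0,0, 0,0,0,12,-45,0,0, 0,0,0,12,-80,0,0, 0,0,0,12,-115,0,0, 0,0,0,12,-150,0,0, 0,0,0,12,-177,0,0, 0,0,0,10,-188,0,0, 0,0,0,8,-188,0,0, 0,0,0,6,-188,0,0]' >/dev/null; python3 st.py
python3 -m creep '[0,0,0,-1,0,0,0, 0,0,0,-2.5,0,0,0, 0,0,0,-4,0,0,0]' >/dev/null; python3 st.py
python3 -m creep '[0,0,0,-1,0,0,0, 0,0,0,-2,0,0,0, 0,0,0,-3,0,0,0]' >/dev/null; python3 st.py
python3 -m creep '[0,0,0,-1,0,0,0, 0,0,0,-2,0,0,0, 0,0,0,-2.5,0,0,0]' >/dev/null; python3 st.py
python3 - <<'E'
from h import *
for n in['scene']: f=imaging.snapshot(n);save(n+'16.png',f,5,(180,150,330,270) )
E
```

```text
t 29.43 box -17.8 -94.3 z 66.4 yaw 140.47 | push -0.8 side 0.7 up -0.2
t 29.68 box -13.7 -93.0 z 66.3 yaw 140.57 | push -0.4 side -0.4 up -0.3
t 29.93 box -11.0 -92.3 z 66.2 yaw 140.63 | push 1.7 side -0.3 up 0.6
t 30.18 box -8.5 -92.2 z 66.1 yaw 140.63 | push 1.5 side -0.8 up -0.3
```

View pics/scene16.png

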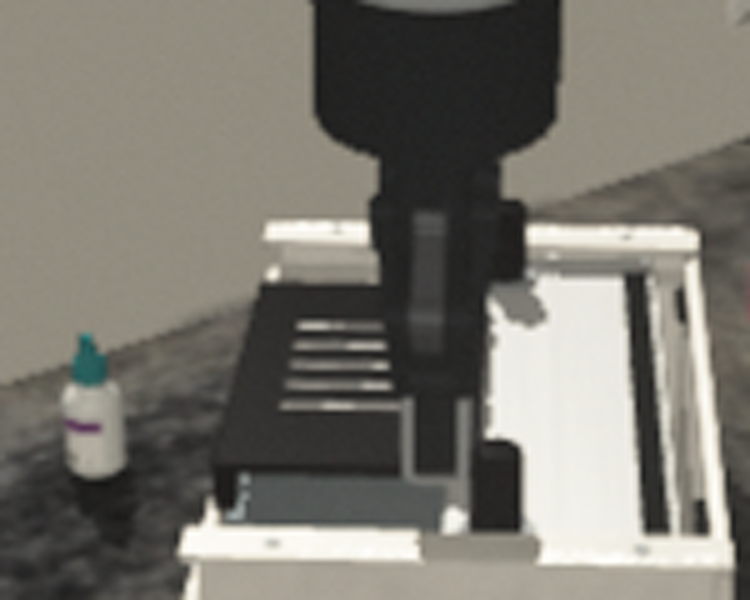

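About 6 mm remains to the buffers (lid edge at 675, buffer face at ~693, row 520). Continue with smaller steps.

```bash

python3 -m creep '[0,0,0,8,0,0,0, 0,0,0,12,15,0,0, 0,0,0,12,45,0,0, 0,0,0,12,80,0,0, 0,0,0,12,115,0,0, 0,0,0,12,150,0,0, 0,0,0,12,178,0,0, 0,0,0,11,188,0,0, 0,0,0,9,188,0,0, 0,0,0,6,188,0,0]' >/dev/null; python3 st.py
python3 -m creep '[0,0,0,-1,0,0,0, 0,0,0,-2,0,0,0, 0,0,0,-3,0,0,0]' >/dev/null; python3 st.py
python3 -m creep '[0,0,0,-1,0,0,0, 0,0,0,-2,0,0,0, 0,0,0,-3,0,0,0]' >/dev/null; python3 st.py
python3 -m creep '[0,0,0,-1,0,0,0, 0,0,0,-2,0,0,0, 0,0,0,-2.5,0,0,0]' >/dev/null; python3 st.py
```

```text
t 31.07 box -14.4 96.0 z 66.6 yaw 140.70 | push -0.5 side -0.5 up -0.1
t 31.32 box -11.2 94.6 z 66.6 yaw 140.59 | push -0.8 side -0.3 up -0.6
t 31.57 box -8.5 93.9 z 66.5 yaw 140.53 | push 2.1 side -0.1 up -0.8
t 31.82 box -6.0 93.8 z 66.5 yaw 140.53 | push 1.1 side 0.6 up 2.4
```

```bash

python3 -m creep '[0,0,0,8,0,0,0, 0,0,0,12,-15,0,0, 0,0,0,12,-45,0,0, 0,0,0,12,-80,0,0, 0,0,0,12,-115,0,0, 0,0,0,12,-150,0,0, 0,0,0,12,-177,0,0, 0,0,0,10,-188,0,0, 0,0,0,8,-188,0,0, 0,0,0,6,-188,0,0]' >/dev/null; python3 st.py
python3 -m creep '[0,0,0,-1,0,0,0, 0,0,0,-2,0,0,0, 0,0,0,-3,0,0,0]' >/dev/null; python3 st.py
python3 -m creep '[0,0,0,-1,0,0,0, 0,0,0,-2,0,0,0, 0,0,0,-2,0,0,0]' >/dev/null; python3 st.py
python3 -m creep '[0,0,0,-1,0,0,0, 0,0,0,-2,0,0,0, 0,0,0,-2,0,0,0]' >/dev/null; python3 st.py
```

```text
t 32.65 box -12.5 -94.5 z 66.5 yaw 140.46 | push -0.2 side -0.9 up -0.4
t 32.90 box -9.3 -93.3 z 66.5 yaw 140.56 | push 0.3 side 0.4 up -0.4
t 33.15 box -7.4 -92.6 z 66.3 yaw 140.62 | push 1.2 side -0.2 up -0.7
t 33.40 box -5.5 -92.5 z 66.2 yaw 140.62 | push 1.8 side 0.7 up 0.8
```

```bash

python3 -m creep '[0,0,0,-0.5,0,0,0, 0,0,0,-1,0,0,0, 0,0,0,-1.5,0,0,0]' >/dev/null; python3 st.py
python3 -m creep '[0,0,0,-0.5,0,0,0, 0,0,0,-1,0,0,0, 0,0,0,-1,0,0,0]' >/dev/null; python3 st.py
```

```text
t 33.65 box -4.0 -92.6 z 66.2 yaw 140.61 | push 2.4 side 0.7 up 1.2
t 33.90 box -2.9 -92.7 z 66.2 yaw 140.60 | push 1.6 side 0.4 up 0.8
```

```bash

python3 -m creep '[0,0,0,8,0,0,0, 0,0,0,12,15,0,0, 0,0,0,12,45,0,0, 0,0,0,12,80,0,0, 0,0,0,12,115,0,0, 0,0,0,12,150,0,0, 0,0,0,12,178,0,0, 0,0,0,11,188,0,0, 0,0,0,9,188,0,0, 0,0,0,7,188,0,0]' >/dev/null; python3 st.py
python3 -m creep '[0,0,0,-1,0,0,0, 0,0,0,-2,0,0,0, 0,0,0,-3,0,0,0]' >/dev/null; python3 st.py
python3 -m creep '[0,0,0,-1,0,0,0, 0,0,0,-2,0,0,0, 0,0,0,-2,0,0,0]' >/dev/null; python3 st.py
python3 -m creep '[0,0,0,-0.5,0,0,0, 0,0,0,-1,0,0,0, 0,0,0,-1.5,0,0,0]' >/dev/null; python3 st.py
python3 -m creep '[0,0,0,-0.5,0,0,0, 0,0,0,-1,0,0,0, 0,0,0,-1,0,0,0]' >/dev/null; python3 st.py
```

```text
t 34.73 box -9.9 95.6 z 66.6 yaw 140.69 | push -0.0 side 0.8 up 0.1
t 34.98 box -6.6 94.3 z 66.6 yaw 140.58 | push -0.2 side 0.0 up 0.4
t 35.23 box -4.7 93.5 z 66.5 yaw 140.52 | push 1.2 side 0.9 up 0.4
t 35.48 box -3.4 93.5 z 66.5 yaw 140.52 | push 2.1 side -0.3 up -0.1
t 35.73 box -2.4 93.6 z 66.5 yaw 140.53 | push 2.5 side -0.6 up 0.8
```

```bash

python3 -m creep '[0,0,0,-0.5,0,0,0, 0,0,0,-1,0,0,0, 0,0,0,-1,0,0,0]' >/dev/null; python3 st.py
python3 -m creep '[0,0,0,-0.5,0,0,0, 0,0,0,-1,0,0,0, 0,0,0,-1,0,0,0]' >/dev/null; python3 st.py
python3 - <<'E'
from h import *
for n in['scene']: f=imaging.snapshot(n);save(n+'17.png',f,8,(270,190,345,265) )
E
```

```text
t 35.98 box -1.8 93.7 z 66.4 yaw 140.54 | push 4.4 side -1.1 up 2.2
t 36.23 box -1.4 93.9 z 66.4 yaw 140.55 | push 5.8 side -1.3 up 2.9
```

View pics/scene17.png

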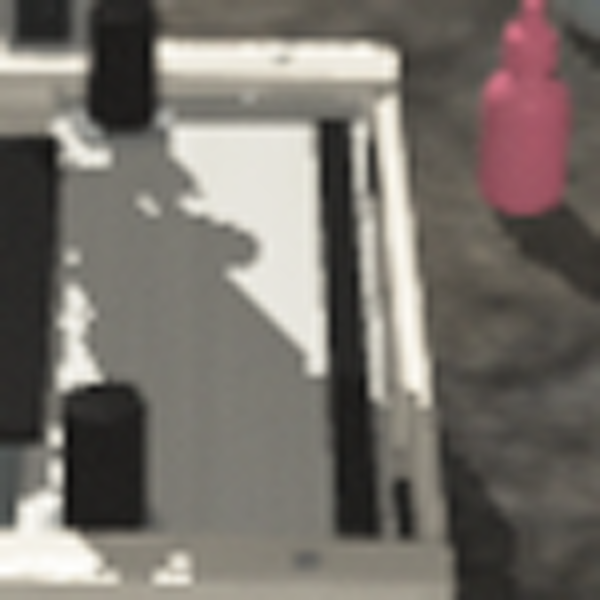

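The left end has just reached its buffer (370,150), with force rising to 5.8 N. The right end is about 2 mm short (edge 383, buffer 395, row 510). Now the right side.

```bash

python3 -m creep '[0,0,0,8,0,0,0, 0,0,0,12,-15,0,0, 0,0,0,12,-45,0,0, 0,0,0,12,-80,0,0, 0,0,0,12,-115,0,0, 0,0,0,12,-150,0,0, 0,0,0,12,-177,0,0, 0,0,0,10,-188,0,0, 0,0,0,8,-188,0,0, 0,0,0,6,-188,0,0]' >/dev/null; python3 st.py
python3 -m creep '[0,0,0,-1,0,0,0, 0,0,0,-2,0,0,0, 0,0,0,-3,0,0,0]' >/dev/null; python3 st.py
python3 -m creep '[0,0,0,-0.5,0,0,0, 0,0,0,-1.5,0,0,0, 0,0,0,-1.5,0,0,0]' >/dev/null; python3 st.py
python3 -m creep '[0,0,0,-0.5,0,0,0, 0,0,0,-1,0,0,0, 0,0,0,-1,0,0,0]' >/dev/null; python3 st.py
python3 -m creep '[0,0,0,-0.5,0,0,0, 0,0,0,-1,0,0,0, 0,0,0,-1,0,0,0]' >/dev/null; python3 st.py
python3 -m creep '[0,0,0,-0.5,0,0,0, 0,0,0,-1,0,0,0, 0,0,0,-1,0,0,0]' >/dev/null; python3 st.py
```

```text
t 37.12 box -7.5 -94.7 z 66.4 yaw 140.46 | push 0.0 side 0.2 up -0.2
t 37.37 box -4.3 -93.4 z 66.3 yaw 140.57 | push 0.9 side 0.2 up -0.5
t 37.62 box -2.9 -92.7 z 66.2 yaw 140.62 | push -0.6 side 0.3 up -0.9
t 37.87 box -2.5 -92.7 z 66.1 yaw 140.62 | push 3.3 side -0.1 up 1.6
t 38.12 box -2.0 -92.9 z 66.1 yaw 140.61 | push 5.5 side 1.3 up 2.2
t 38.37 box -1.7 -93.0 z 66.1 yaw 140.60 | push 6.4 side 0.5 up 3.2
```

```bash

python3 -m creep '[0,0,0,-1,0,0,0, 0,0,0,-1.5,0,0,0, 0,0,0,-1.5,0,0,0]' >/dev/null; python3 st.py
python3 -m creep '[0,0,0,-1,0,0,0, 0,0,0,-1.5,0,0,0, 0,0,0,-1.5,0,0,0]' >/dev/null; python3 st.py
python3 - <<'E'
from h import *
for n in['scene']: f=imaging.snapshot(n);save(n+'18.png',f,8,(270,190,345,265) )
E
```

```text
t 38.62 box -1.3 -93.1 z 66.1 yaw 140.59 | push 7.1 side 0.3 up 3.9
t 38.87 box -1.2 -93.3 z 66.1 yaw 140.58 | push 7.7 side -0.0 up 4.1
```

View pics/scene18.png

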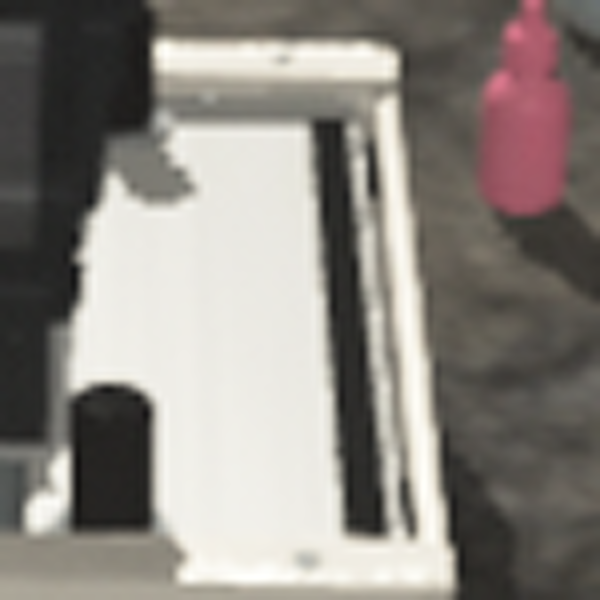

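The right end is on its buffer (405,505). The left end's edge, at about (352,130), is a touch back from its buffer. Now the left side with a firm press.

```bash

python3 -m creep '[0,0,0,8,0,0,0, 0,0,0,12,15,0,0, 0,0,0,12,45,0,0, 0,0,0,12,80,0,0, 0,0,0,12,115,0,0, 0,0,0,12,150,0,0, 0,0,0,12,178,0,0, 0,0,0,11,188,0,0, 0,0,0,9,188,0,0, 0,0,0,7,188,0,0]' >/dev/null; python3 st.py
python3 -m creep '[0,0,0,-1,0,0,0, 0,0,0,-2,0,0,0, 0,0,0,-3,0,0,0]' >/dev/null; python3 st.py
python3 -m creep '[0,0,0,-1,0,0,0, 0,0,0,-2,0,0,0, 0,0,0,-2,0,0,0]' >/dev/null; python3 st.py
python3 -m creep '[0,0,0,-0.5,0,0,0, 0,0,0,-1,0,0,0, 0,0,0,-1.5,0,0,0]' >/dev/null; python3 st.py
python3 -m creep '[0,0,0,-0.5,0,0,0, 0,0,0,-1,0,0,0, 0,0,0,-1.5,0,0,0]' >/dev/null; python3 st.py
python3 -m creep '[0,0,0,-0.5,0,0,0, 0,0,0,-1,0,0,0, 0,0,0,-1.5,0,0,0]' >/dev/null; python3 st.py
```

```text
t 39.75 box -7.7 95.2 z 66.4 yaw 140.66 | push 0.4 side 0.2 up 0.7
t 40.00 box -4.4 93.9 z 66.4 yaw 140.55 | push -0.1 side -0.2 up 0.0
t 40.25 box -2.6 93.1 z 66.3 yaw 140.49 | push 1.2 side 1.2 up 1.3
t 40.50 box -1.9 93.1 z 66.3 yaw 140.50 | push 5.6 side 0.0 up 2.6
t 40.75 box -1.4 93.3 z 66.3 yaw 140.52 | push 8.5 side -1.0 up 3.8
t 41.00 box -1.2 93.5 z 66.3 yaw 140.55 | push 8.9 side -1.3 up 4.8
```

```bash

python3 -m creep '[0,0,0,-1,0,0,0, 0,0,0,-2,0,0,0, 0,0,0,-2,0,0,0]' >/dev/null; python3 st.py
python3 -m creep '[0,0,0,-1,0,0,0, 0,0,0,-2,0,0,0, 0,0,0,-2,0,0,0]' >/dev/null; python3 st.py
python3 - <<'E'
from h import *
for n in['scene']: f=imaging.snapshot(n);save(n+'19.png',f,8,(270,190,345,265) )
E
```

```text
t 41.25 box -0.8 93.7 z 66.3 yaw 140.57 | push 9.3 side -1.4 up 5.2
t 41.50 box -0.6 93.8 z 66.3 yaw 140.60 | push 9.4 side -0.5 up 5.5
```

View pics/scene19.png

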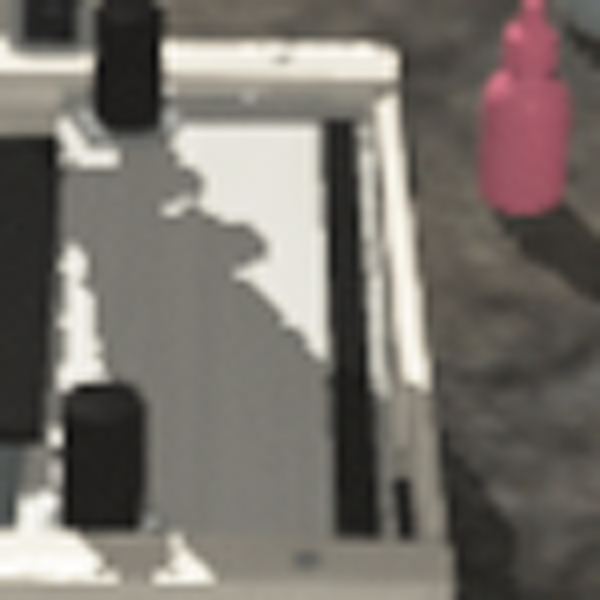

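The left end is pressed at 9.4 N, but the lid pivoted slightly and the right edge came back about 2–3 mm (383 at row 520). I'll press the right end firmly next.

```bash

python3 -m creep '[0,0,0,8,0,0,0, 0,0,0,12,-15,0,0, 0,0,0,12,-45,0,0, 0,0,0,12,-80,0,0, 0,0,0,12,-115,0,0, 0,0,0,12,-150,0,0, 0,0,0,12,-177,0,0, 0,0,0,10,-188,0,0, 0,0,0,8,-188,0,0, 0,0,0,7,-188,0,0]' >/dev/null; python3 st.py
python3 - <<'E'
from h import *
for n in['scene']: f=imaging.snapshot(n);save(n+'20.png',f,8,(270,190,345,265) )
E
python3 -m creep '[0,0,0,-1,0,0,0, 0,0,0,-2.5,0,0,0, 0,0,0,-4,0,0,0]' >/dev/null; python3 st.py
python3 -m creep '[0,0,0,-0.5,0,0,0, 0,0,0,-1.5,0,0,0, 0,0,0,-1.5,0,0,0]' >/dev/null; python3 st.py
python3 -m creep '[0,0,0,-0.5,0,0,0, 0,0,0,-1,0,0,0, 0,0,0,-1.5,0,0,0]' >/dev/null; python3 st.py
```

```text
t 42.38 box -7.4 -94.7 z 66.3 yaw 140.52 | push -0.6 side 0.1 up 0.1
t 42.68 box -3.6 -92.6 z 66.1 yaw 140.70 | push 2.7 side 0.4 up 2.2
t 42.93 box -2.8 -92.1 z 65.9 yaw 140.73 | push 5.3 side 0.6 up 2.1
t 43.18 box -2.4 -92.2 z 65.9 yaw 140.73 | push 7.7 side 0.7 up 4.4
```

View pics/scene20.png

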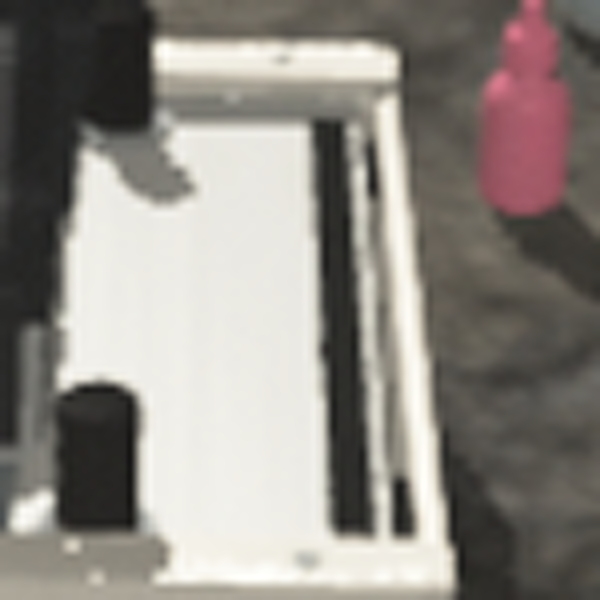

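```bash

python3 - <<'E'
from fit import *
f=imaging.snapshot('scene');save('scene21.png',f,8,(270,190,345,265) )
g=lambda *q:((proj(f,w(B,q))-[270,190])*8).round()
for yy in(105,69,91,-69,-91,-105): print(yy,'lid edge top',g(80,yy,80),'bot',g(80,yy,74),'wall',g(84,yy,80), 'knob',g(18,np.sign(yy)*95,114))
E
```

```text
box [ 0.515526   -0.3564201  -0.68611318] yaw deg -39.311389472808315
[[-0.4, -0.5], [0.2, 0.2], [-0.8, 0.2], [0.4, 1.2], [0.1, 0.1], [0.2, 0.9], [0.7, -1.5], [-0.1, -0.9]]
105 lid edge top [361. 109.] bot [360. 129.] wall [376. 109.] knob [121.   1.]
69 lid edge top [367. 174.] bot [366. 195.] wall [383. 174.] knob [121.   1.]
91 lid edge top [363. 133.] bot [362. 154.] wall [379. 134.] knob [121.   1.]
-69 lid edge top [395. 472.] bot [394. 496.] wall [414. 473.] knob [107. 394.]
-91 lid edge top [400. 529.] bot [399. 553.] wall [419. 529.] knob [107. 394.]
-105 lid edge top [404. 566.] bot [403. 590.] wall [423. 567.] knob [107. 394.]
```

View pics/scene21.png

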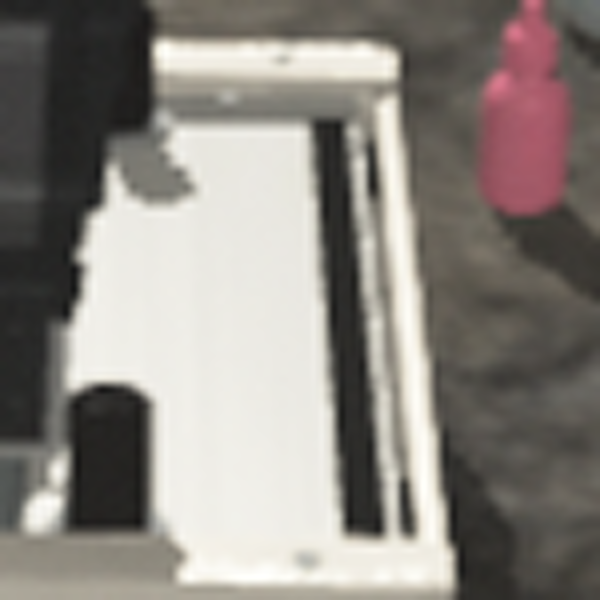

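Against predicted home edges (363 at row 133, 400 at row 529), the right end is home and the left is about 1.5 mm short. I'll press right more firmly, then release slowly so the buffer doesn't fling the lid back.

```bash

python3 -m creep '[0,0,0,-1,0,0,0, 0,0,0,-2,0,0,0, 0,0,0,-2,0,0,0]' >/dev/null; python3 st.py
python3 -m creep '[0,0,0,-1,0,0,0, 0,0,0,-2,0,0,0, 0,0,0,-2.5,0,0,0]' >/dev/null; python3 st.py
python3 -m creep '[0,0,0,-1,0,0,0, 0,0,0,-2,0,0,0, 0,0,0,-2.5,0,0,0]' >/dev/null; python3 st.py

```

```text
t 43.48 box -1.8 -92.5 z 65.9 yaw 140.71 | push 8.5 side 0.9 up 5.3
t 43.73 box -1.5 -92.7 z 65.9 yaw 140.69 | push 11.4 side 0.9 up 6.6
t 43.98 box -1.4 -92.7 z 66.0 yaw 140.68 | push 13.2 side 0.5 up 7.7
```

```bash
python3 - <<'E'
from h import *
f=imaging.snapshot('scene');save('scene22.png',f,8,(270,190,345,265) )
E
python3 -m creep '[0,0,0,-0.5,0,0,0, 0,0,0,0,0,0,0, 0,0,0,0.5,0,0,0, 0,0,0,1,0,0,0, 0,0,0,1.5,0,0,0, 0,0,0,2,0,0,0, 0,0,0,2.5,0,0,0, 0,0,0,3,0,0,0]' >/dev/null; python3 st.py
python3 -m creep '[0,0,0,1,0,0,0, 0,0,0,3,0,0,0, 0,0,0,6,-0,0,0, 0,0,0,9,15,0,0, 0,0,0,9,45,0,0, 0,0,0,9,80,0,0, 0,0,0,9,115,0,0, 0,0,0,9,150,0,0, 0,0,0,9,178,0,0, 0,0,0,8,188,0,0, 0,0,0,6,188,0,0]' >/dev/null; python3 st.py
python3 - <<'E'
from h import *
f=imaging.snapshot('scene');save('scene23.png',f,8,(270,190,345,265) )
E
```

```text
t 44.70 box -3.9 -92.7 z 66.0 yaw 140.69 | push -0.4 side 0.4 up 0.2
t 45.62 box -10.5 98.4 z 66.4 yaw 140.92 | push 0.1 side 0.4 up 0.5
```

View pics/scene22.png

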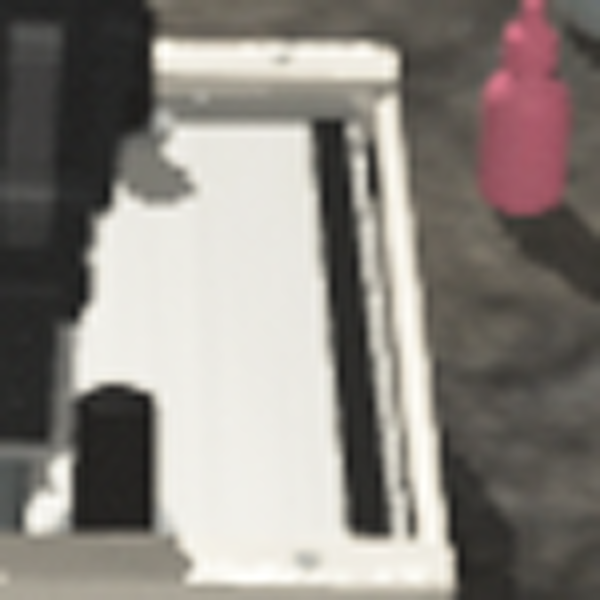

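View pics/scene23.png

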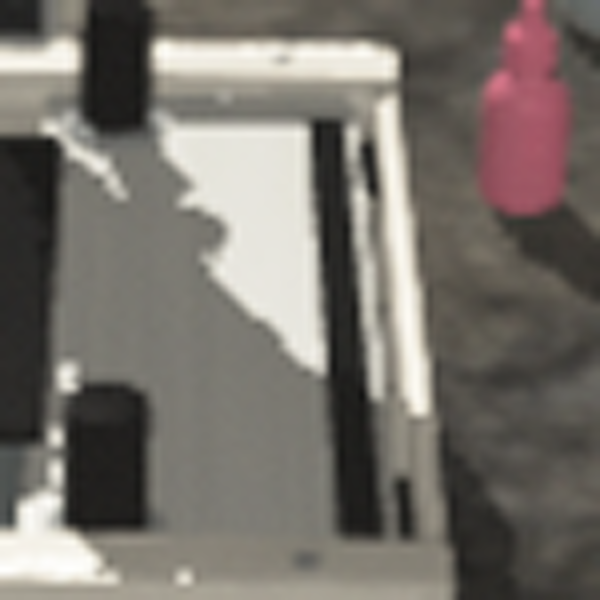

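Pressed (scene22), the right edge overlaps the buffer. Released slowly, it sits at about 387 with the buffer at 395. I need a closer look at the gaps.

```bash
python3 - <<'E'
from fit import *
f=imaging.snapshot('scene')
a=f['frame'][:,:,::-1]
k=[cv2.resize(a[200:224,304:326],None,fx=18,fy=18,interpolation=cv2.INTER_CUBIC),cv2.resize(a[238:262,308:330],None,fx=18,fy=18,interpolation=cv2.INTER_CUBIC)]
cv2.imwrite('pics/gap.png',np.hstack(k))
for yy,o in((80,(304,200)),(-80,(308,238))):
    for x in (70,77.5,80,84,90): print(yy,x,((proj(f,w(B,(x,yy,80 if x<90 else 90)))-o)*18).round())
E
```

```text
box [ 0.515526   -0.3564201  -0.68611318] yaw deg -39.311389472808315
[[-0.4, -0.5], [0.2, 0.2], [-0.8, 0.2], [0.4, 1.2], [0.1, 0.1], [0.2, 0.9], [0.7, -1.5], [-0.1, -0.9]]
80 70 [119. 164.]
80 77.5 [187. 165.]
80 80 [209. 165.]
80 84 [245. 166.]
80 90 [303.  87.]
-80 70 [105. 259.]
-80 77.5 [184. 261.]
-80 80 [211. 262.]
-80 84 [253. 262.]
-80 90 [322. 174.]
```

View pics/gap.png

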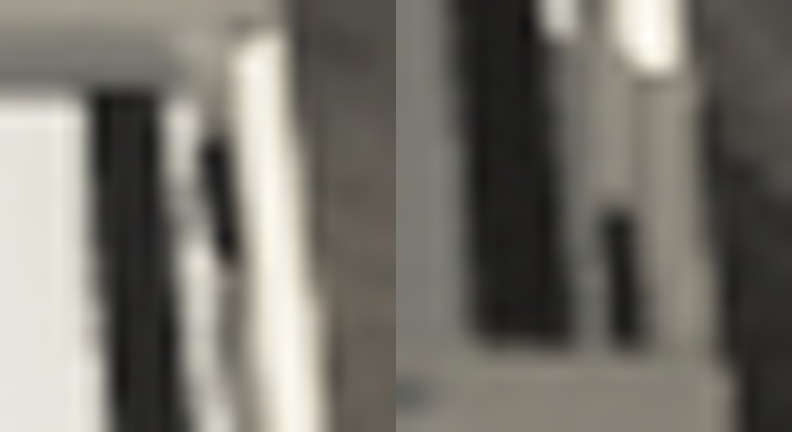

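In the enlargement the lid's bright edge meets the black buffer at both ends (≈203 in the left panel, ≈209 in the right), so the lid is home and square. One more firm press on the left end makes sure of the press, again released slowly.

```bash

python3 -m creep '[0,0,0,-2,-2,0,0, 0,0,0,-4,-4,0,0, 0,0,0,-6,-4,0,0, 0,0,0,-7,-4,0,0]' >/dev/null; python3 st.py
python3 -m creep '[0,0,0,-1,0,0,0, 0,0,0,-2,0,0,0, 0,0,0,-2.5,0,0,0]' >/dev/null; python3 st.py
python3 -m creep '[0,0,0,-1,0,0,0, 0,0,0,-1.5,0,0,0, 0,0,0,-1.5,0,0,0]' >/dev/null; python3 st.py
python3 -m creep '[0,0,0,-1,0,0,0, 0,0,0,-2,0,0,0, 0,0,0,-2,0,0,0]' >/dev/null; python3 st.py
```

```text
t 46.05 box -3.2 90.0 z 66.0 yaw 140.63 | push 3.9 side 0.7 up 2.0
t 46.30 box -2.3 89.7 z 65.9 yaw 140.60 | push 6.9 side -1.0 up 4.9
t 46.55 box -2.4 89.6 z 65.9 yaw 140.59 | push 8.0 side -0.2 up 4.2
t 46.80 box -2.2 89.7 z 65.9 yaw 140.60 | push 8.4 side -1.2 up 4.3
```

```bash

python3 -m creep '[0,0,0,-1,0,0,0, 0,0,0,-2,0,0,0, 0,0,0,-3,0,0,0]' >/dev/null; python3 st.py
python3 -m creep '[0,0,0,-1.5,0,0,0, 0,0,0,-3,0,0,0, 0,0,0,-3,0,0,0]' >/dev/null; python3 st.py
python3 - <<'E'
from fit import *
f=imaging.snapshot('scene')
a=f['frame'][:,:,::-1]
k=[cv2.resize(a[200:224,304:326],None,fx=18,fy=18,interpolation=cv2.INTER_CUBIC),cv2.resize(a[238:262,308:330],None,fx=18,fy=18,interpolation=cv2.INTER_CUBIC)]
cv2.imwrite('pics/gap2.png',np.hstack(k))
E
```

```text
t 47.05 box -1.8 89.9 z 65.9 yaw 140.61 | push 11.5 side -2.3 up 7.4
t 47.30 box -1.5 90.2 z 65.9 yaw 140.62 | push 10.6 side -2.0 up 5.7
box [ 0.515526   -0.3564201  -0.68611318] yaw deg -39.311389472808315
[[-0.4, -0.5], [0.2, 0.2], [-0.8, 0.2], [0.4, 1.2], [0.1, 0.1], [0.2, 0.9], [0.7, -1.5], [-0.1, -0.9]]
```

View pics/gap2.png

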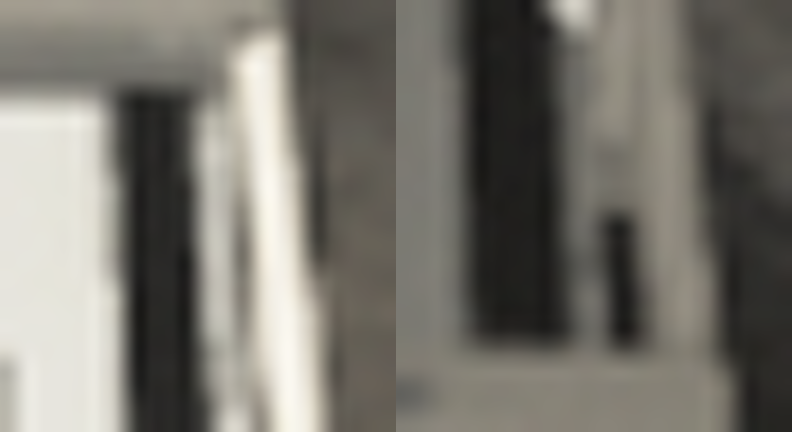

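The left buffer is clearly compressed about 3 mm (strip edge 160→195) at 10–11 N, with the right end still on its buffer. Releasing slowly, then moving up and away.

```bash

python3 -m creep '[0,0,0,-1,0,0,0, 0,0,0,-0.5,0,0,0, 0,0,0,0,0,0,0, 0,0,0,0.5,0,0,0, 0,0,0,1,0,0,0, 0,0,0,1.5,0,0,0, 0,0,0,2,0,0,0, 0,0,0,2.5,0,0,0, 0,0,0,3,0,0,0, 0,0,0,4,0,0,0, 0,0,0,6,0,0,0, 0,0,0,10,0,0,0]' >/dev/null; python3 st.py
python3 -m creep '[0,0,0,6,0,-10,0, 0,0,0,10,0,-40,0, 0,0,0,30,0,-80,0, 0,0,0,60,0,-110,0, 0,0,0,90,0,-110,0, 0,0,0,120,0,-110,0, 0,0,0,150,0,-110,0, 0,0,0,180,0,-110,0, 0,0,0,210,0,-110,0, 0,0,0,210,0,-110,0, 0,0,0,210,0,-110,0]' >/dev/null; python3 st.py
python3 - <<'E'
from fit import *
f=imaging.snapshot('scene');t=imaging.snapshot('top')
a=f['frame'][:,:,::-1]
k=[cv2.resize(a[200:224,304:326],None,fx=18,fy=18,interpolation=cv2.INTER_CUBIC),cv2.resize(a[238:262,308:330],None,fx=18,fy=18,interpolation=cv2.INTER_CUBIC)]
cv2.imwrite('pics/gap3.png',np.hstack(k)); save('top24.png',t,4,(185,145,370,290)); pickle.dump((f,t),open('f24.pkl','wb'))
for q in((18,95,114),(18,-95,114)): print(((proj(t,w(B,q))-[185,145])*4).round())
E
```

```text
t 48.35 box -11.2 90.1 z 66.4 yaw 140.61 | push 0.2 side 0.9 up 0.4
t 49.27 box -215.2 89.9 z 190.3 yaw 140.67 | push -0.3 side -0.3 up 0.4
box [ 0.515526   -0.3564201  -0.68611318] yaw deg -39.311389472808315
[[-0.4, -0.5], [0.2, 0.2], [-0.8, 0.2], [0.4, 1.2], [0.1, 0.1], [0.2, 0.9], [0.7, -1.5], [-0.1, -0.9]]
[244. 210.]
[551. 447.]
```

View pics/gap3.png

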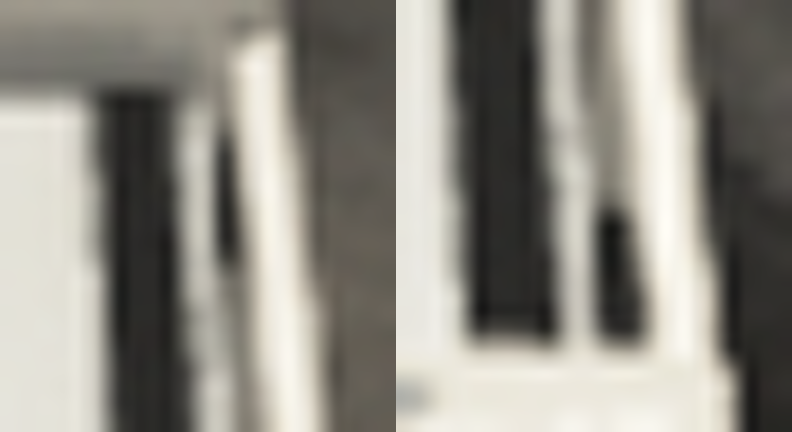

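View pics/top24.png

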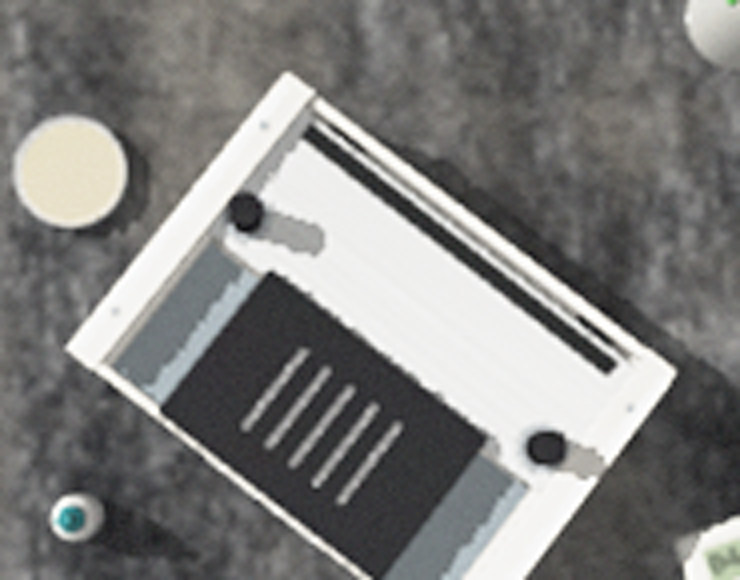

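```bash
python3 - <<'E'
from fit import *
f,t=pickle.load(open('f24.pkl','rb'))
a=t['frame'][:,:,::-1]
k=[]
for (u,v) in ((246,198),(321,257)):
    c=a[v-12:v+13,u-12:u+13]; g=cv2.cvtColor(c,cv2.COLOR_BGR2GRAY); m=(g<75).astype(np.uint8)
    n,l,s,ce=cv2.connectedComponentsWithStats(m); i=l[12,12]; 
    print(s[i],ce[i]+[u-12,v-12], tobox(atz(t,*(ce[i]+[u-12,v-12]),.114)).round(1)); k.append(cv2.resize(c,None,fx=14,fy=14,interpolation=cv2.INTER_CUBIC))
cv2.imwrite('pics/kn.png',np.hstack(k))
# same on the first picture
a=fs['top']['frame'][:,:,::-1]
for (u,v) in ((227,222),(302,282)):
    c=a[v-12:v+13,u-12:u+13]; g=cv2.cvtColor(c,cv2.COLOR_BGR2GRAY); m=(g<75).astype(np.uint8)
    n,l,s,ce=cv2.connectedComponentsWithStats(m); i=l[12,12]; print('start',s[i],tobox(atz(fs['top'],*(ce[i]+[u-12,v-12]),.114)).round(1))
# lid leading edge vs buffers
save('edge.png',t,9,(255,160,345,240))
for y in(80,-80):
  for x in(77.5,80): print(y,x,((proj(t,w(B,(x,y,80)))-[255,160])*9).round())
E
```

```text
box [ 0.515526   -0.3564201  -0.68611318] yaw deg -39.311389472808315
[[-0.4, -0.5], [0.2, 0.2], [-0.8, 0.2], [0.4, 1.2], [0.1, 0.1], [0.2, 0.9], [0.7, -1.5], [-0.1, -0.9]]
[ 8  7  9 10 63] [246.15873016 197.71428571] [ 17.8  94.5 114. ]
[ 8  8  9  8 62] [321.20967742 256.61290323] [ 16.5 -92.3 114. ]
start [ 7  8  9  9 63] [-44.4  95.4 114. ]
start [ 8  8  9  9 59] [-45.7 -92.  114. ]
80 77.5 [137. 194.]
80 80 [144. 185.]
-80 77.5 [695. 623.]
-80 80 [701. 614.]
```

View pics/edge.png

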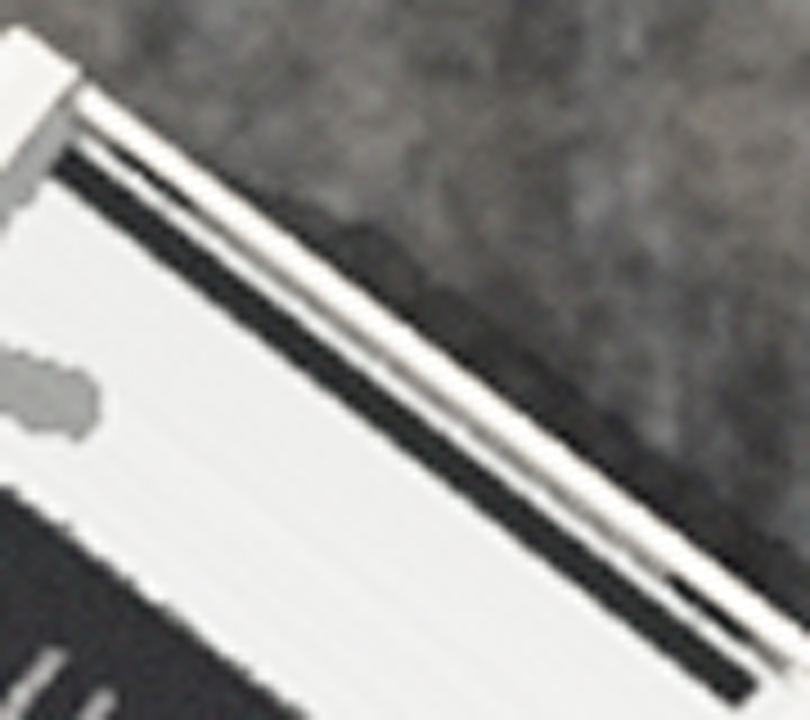

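The lid's edge lies directly against both buffers, and the knobs measure x +17.8 and +16.5 (lid x ≈ +39.2). The same ~1.3 mm left-right difference was there at the start, so it is probably measurement bias rather than skew. The petri dish and teal bottle are unmoved and the arm is clear. Handing in.

```bash
python3 - <<'E'
from h import *
print(job_done())
E
python3 st.py
```

```text
the job is handed in; nothing more can be done
None
the job is handed in; nothing more can be done
```

I stood the green-capped bottle in the well beside the black-capped one, slid the lid home, and handed the job in at about 49 s of the 64 s allowed. No verdict came back.

**Bottle:** I set it down at about box (44, −40) mm. It touched the floor at 5–8 N and I let it go there. It stood upright in both views afterwards.

**Lid:** I pushed the two knobs in turn, keeping one end at most about 5 mm ahead by my estimate. Pushes read 1–3 N along the way. I then pressed each end on its buffer, reading up to 13 N on the right and 11 N on the left, with the left buffer visibly giving about 3 mm. I let go slowly.

**Last checks:**
- **Lid position:** the knobs put the lid at about +39 mm in the box, against +40 mm home and the 2.5 mm allowed. The edge lies on or within about 1 mm of both buffers.
- **Squareness:** the right knob measured 1.3 mm behind the left, about 0.007 rad. It read the same before I moved anything, so I take it as measurement error.
- **Bystanders:** the petri dish and the teal-capped bottle look unmoved, and the arm is clear.

**What disagreed or could not be checked:**
- **Tool height:** the finger ends were about 30 mm higher in the pictures than the tool height reading. I judged heights by sight and touch, and the floor contact agreed.
- **Lid start:** I measured it at about −23 mm, while the text says about −28 mm.
- **After closing:** the bottles were hidden under the lid, so I could not see them again.
- **Buffer force:** I only have the wrist force, so the push on the buffers themselves is inferred.

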